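# Load the sprung lid magazine and lock it

### The arm

A 7-joint arm with a two-finger parallel gripper is mounted at the origin on the work surface; the furniture and walls round the work are solid. World frame = base frame: x ahead of the robot, y to its left, z up, the work surface at z = 0. Lengths are in m, angles in rad, forces in N, time in s.
With the tool pointing down it reaches from about 0.4 to 0.875 m from the base axis. Payload 19.3 kg.
Tool frame: the origin (TCP) lies at the very end of the fingers, on their centre line; the grasp point (between the pads) lies 19 mm behind it; x points along the fingers, z is the direction in which the jaws open and shut, and the axes are right-handed (so a half turn about x gives the same grasp; the last joint's range is limited). The gripper opens to 85 mm and grips with 20 to 120 N. Pads are 22 mm wide; open, the fingers measure 114 mm over their backs; the gripper's body (76 mm by 85 mm) begins 54 mm behind the grasp point. The pads swing forward as they close: fully open they stand 13 mm farther back than shut.
Start: joints at [1.206, 0.521, -0.036, 1.599, 0.021, 1.021, -0.113], TCP at [0.182, -0.598, 0.231] pointing down, gripper open.
Joint ranges: [-2.91, 2.91], [-0.3, 2.13], [-1.5, 1.42], [0.17, 2.43], [-1.26, 4.41], [0.16, 1.93], [-2.52, 2.52]. Speed limits (rad/s): [1.89, 1.89, 2.39, 2.39, 3.01, 3.01, 3.01].

### API

Orientations are given as a unit quaternion [x, y, z, w].
In Python, from station import read_state, snapshot, calibration, close_job gives the robot as it stands. The module is installed in compiled form; this text tells all that it offers.
- The arm moves only by the tool drive_tool, never from a script. Its argument "rows" is a list of rows, each a list of 3 entries, a list of its own where there are three numbers: the closure in counts, from 0 (fully open) to 255 (shut), then the shift along the tool's x, y, z in m, then the turn about the tool's x in rad. In form: [[gripper, [x, y, z], spin], ...]. A call has 1 to 8 rows; each row shifts and turns the commanded pose from where the row before left it, along the tool's axes as they then stand; what a row does not reach is not made up. A row lasts 1/12 s, in which the tool goes at most 41.7 mm and 7.16 degrees, less where a joint would pass 70% of its speed; a pose out of reach is approached as far as the arm can. A call is refused whole if a number of a shift passes 0.0417 or a number of a turn 0.125, either way. A call with a gripper value outside its range is refused whole. The fingers move at their own pace and stop on an object; "newtons" is the grip in N (left out, the last holds). Time passes only in rows, so rows that do not move let the fingers close. It gives the time, the measured TCP pose, the force and the opening at its end, in the units of the state.
- read_state(): the state, without advancing time (a new reading comes with each control period).
- snapshot(name): name is "scene" or "top"; returns the picture (400x640x3 uint8, blue, green, red); there is no depth.
- calibration(name): a dict with "vertical_fov" (degrees; the focal length in pixels is half the picture's height over the tangent of half this angle, whatever the lens; pixels are square), "cx", "cy" (the principal point, pixels), "world_from_camera" (4x4, takes a point from camera to world coordinates). Camera axes: x right, y up, looking along -z (the intrinsics and any distortion apply to the point x, -y, -z); pixel columns grow to the right and rows downward; lengths in m; the calibration is good to about 2 mm. A picture is of the moment at which its call begins. calibration takes no time and is no camera call.
- close_job(): hands the job in, once; it reports no verdict.
The state is a dict: "clock": time; "q": joint angles; "qd": joint speeds; "effort": joint torques, N m; "tool_pos": TCP position; "orientation": TCP orientation; "force": force on the tool from outside, world axes, zero at the start; "moment": the same for the moment, N m; "gripper_width": finger opening in m.
Only numpy, scipy, OpenCV 4.12 (cv2) and the standard library are available. Lean on these libraries where they do the work, as an engineer would, in place of code of your own. Each camera call takes 0.05 s, during which the arm holds its last target. There are 200 camera calls.

### The job

Load every loose white screw lid on the bench into the spring-loaded lid magazine: lay each one flat and face up between the guide posts and press it down until both spring catches have snapped over it, so that the platform sinks as the pile grows. Only when all the lids are in, take the locking rod by its black knob out of its wooden rest and push it down the narrow lock hole in the magazine's catch housing until it is fully home. Leave the jar, the small amber bottle and the tape roll where they are.

Things in the scene. Friction and masses are not known exactly. Their poses are not given: they have to be found in the camera images.
- magazine: Lid magazine fixed to the bench: base 110 x 150 x 12 mm; four steel guide posts 8 mm thick, 138 mm tall, at x +-24, y +-29 mm, round a 67 mm throat for the lids; catch housings (28 mm in x, 26 in y, 125 tall) at y = +-52 mm. Origin: centre of the underside; z up, y to the housing with the lock hole. The throat is open to +x and -x (42 mm between posts), so fingers can pass there.
- catch_level (a point): Point on the throat's axis, level with the catches' flat undersides, 108 mm above the magazine's underside; axes as the magazine's. The spring holds the top of the loaded pile up against the catches, at this level.
- catch_nose (a point): Lower edge of the +y spring catch's nose, 27 mm from the throat's axis (the -y catch mirrors it); catches are 20 mm wide, 9 mm high, with sloping top and flat underside, and slide outward. A lid laid in the throat rests on both slopes; 4 to 9 N on its middle parts them, and they snap over it once its top is below their underside.
- platform (a joint): How far the spring-loaded platform (grey disc in the throat, below the catches) has sunk, m: 0 when empty, about 0.015 with one lid caught and 0.016 more for each further lid; stop at 0.09. Springs in the housings push it up with about 2 N at the top, 6 N near the bottom.
- lock_mouth (a point): Centre of the mouth of the lock hole: a round vertical hole 10.5 mm wide and 65 mm deep in the top of the housing on the magazine's +y side (52 mm from the throat's axis, 125 mm above the magazine's underside). A rod in it stops that catch from opening. z up.
- rest_mouth (a point): Centre of the mouth of the hole (11 mm wide, 40 mm deep) in the top of the rod rest, a pale wooden block 56 x 56 x 45 mm fixed to the bench, in which the locking rod stands at the start.
- rod_knob (a point): Centre of the black ribbed knob (about 30 mm across with its ribs, 28 mm without; 32 mm high) on top of the locking rod. Below the knob's underside stands 60 mm of 8 mm steel rod with a tapered foot. z points from the rod up through the knob. Fully home, the knob's underside sits on the housing and this point is 16 mm above the lock hole's mouth. Mass 60 g.
- jar_center (a point): Centre of a closed white jar, 58 mm across and 48 mm high, standing on the bench: a bystander.
- amber_center (a point): Centre of a small amber bottle with a white cap, 37 mm across and 75 mm high: a bystander.
- tape_center (a point): Centre of a black roll of tape lying flat, 60 mm across and 18 mm high: a bystander.
- lid_0_center (a point): Centre of a white screw lid, a disc 62 mm across and 16 mm high, 30 g, lying face up on the bench (this point is half-way up); z points out of its face. Between three and five such lids are there; the others are absent.
- lid_1_center (a point): Centre of a white screw lid, a disc 62 mm across and 16 mm high, 30 g, lying face up on the bench (this point is half-way up); z points out of its face. Between three and five such lids are there; the others are absent.
- lid_2_center (a point): Centre of a white screw lid, a disc 62 mm across and 16 mm high, 30 g, lying face up on the bench (this point is half-way up); z points out of its face. Between three and five such lids are there; the others are absent.
- lid_3_center (a point): Centre of a white screw lid, a disc 62 mm across and 16 mm high, 30 g, lying face up on the bench (this point is half-way up); z points out of its face. Between three and five such lids are there; the others are absent.
- lid_4_center (a point): Centre of a white screw lid, a disc 62 mm across and 16 mm high, 30 g, lying face up on the bench (this point is half-way up); z points out of its face. Between three and five such lids are there; the others are absent.
Things that resemble listed ones, but are neither listed nor needed, are in the scene too. Leave any yellow look-alike of the part that bears lid_2_center alone.

How it is judged:
On the way, in this order (a step that is already met when the one before it is completed fails the run):
1. every lid lies flat and face up in the magazine, below the catches (horizontal distance between each of lid_0_center, lid_1_center, lid_2_center, lid_3_center, lid_4_center and catch_level below 0.006 m and z of each of lid_0_center, lid_1_center, lid_2_center, lid_3_center, lid_4_center in the frame of magazine below 0.1025 m and angle between each of lid_0_center, lid_1_center, lid_2_center, lid_3_center, lid_4_center's own z axis and vertical below 0.15 rad), for 0.3 s.
2. the locking rod is fully home in the lock hole (horizontal distance between rod_knob and lock_mouth below 0.004 m and z of rod_knob in the frame of lock_mouth below 0.0195 m and angle between rod_knob's own z axis and vertical below 0.08 rad), for 0.2 s.
At the end, for the whole second after the job is handed in: Every lid there is lies face up and flat (0.15 rad) within 6 mm of the throat's axis, its centre at least 5.5 mm below the catches' underside; the rod stands in the lock hole (within 4 mm, 0.08 rad), the knob's underside within 3.5 mm of the housing; all at rest (all of step 1 and all of step 2 and velocity of joint platform below 0.01 m/s and linear speed of rod below 0.02 m/s); the robot touches nothing.
It fails at once if the jar is moved more than 3 cm or knocked over (distance of jar_center from where it was at the start of the episode above 0.03 m or angle between jar_center's own z axis and vertical above 0.5 rad).
It fails at once if the small amber bottle is moved more than 3 cm or knocked over (distance of amber_center from where it was at the start of the episode above 0.03 m or angle between amber_center's own z axis and vertical above 0.5 rad).
It fails at once if the black tape roll is moved more than 3 cm or knocked over (distance of tape_center from where it was at the start of the episode above 0.03 m or angle between tape_center's own z axis and vertical above 0.5 rad).
Of lid_0, lid_1, lid_2, lid_3, lid_4 only 3 to 5 are there at a start; the rules pass over those that are not, and their reading is None.
At some moment in a run one of lid_0, lid_1, lid_2, lid_3, lid_4 may be knocked a few centimetres aside while the robot is not near it.
It also fails if it takes over 210 s, if anything falls off the work surface, if the arm or the gripper's body presses on something with over 40 N, if the wrist force passes 120 N, or if a joint passes its speed limit or range.

## Working session

There is one attempt and no reset: what is moved stays moved. The work goes in short steps, Python scripts to look and compute and a tool call to move; the robot and the scene stay as the last step left them, time stands still between calls to the robot, and variables do not carry over. Pictures are saved under pics/ and viewed, about 12 in all and at most 16, crops included, and the job is handed in when it is done.

Besides the shell and the picture viewer there is one more tool, called after ">>>" as name(argument=value, ...), one argument or row to a line, values as JSON. drive_tool: Moves the arm, as the interface text tells. Its arguments: {"type":"object","properties":{"rows":{"type":"array","items":{"type":"array"}},"newtons":{"type":"number"}},"required":["rows"]}

```bash
mkdir -p pics; ls; cat > h.py <<'E'
import numpy as np, cv2
from station import *
from scipy.spatial.transform import Rotation as R
def K(n):
    c=calibration(n); f=200/np.tan(np.radians(c["vertical_fov"])/2); return f,c["cx"],c["cy"],np.array(c["world_from_camera"]),c
def ray(n,u,v):
    f,cx,cy,T,_=K(n); d=T[:3,:3]@np.array([(u-cx)/f,-(v-cy)/f,-1.]); return T[:3,3],d
def at_z(n,u,v,z):
    o,d=ray(n,u,v); return o+d*(z-o[2])/d[2]
def proj(n,p):
    f,cx,cy,T,_=K(n); q=np.linalg.inv(T)@np.append(p,1); return cx+f*q[0]/-q[2], cy-f*q[1]/-q[2]
E
python3 - <<'E'
from h import *
np.set_printoptions(precision=4,suppress=True)
s=read_state(); print(s)
for n in("scene","top"):
    print(n,K(n)); cv2.imwrite(f"pics/{n}0.png",snapshot(n))
E
```

```text
pics
{'clock': 0.0, 'q': array([ 1.2058,  0.522 , -0.0363,  1.6   ,  0.0212,  1.0211, -0.1128]), 'qd': array([-0.0014, -0.0003,  0.0006, -0.0001, -0.    , -0.0007, -0.0008]), 'effort': array([  0.0011, -92.7101,   1.9809, -36.9933,   0.0179,   0.0082,
        -0.    ]), 'tool_pos': array([ 0.1815, -0.5978,  0.2308]), 'orientation': array([ 0.4214,  0.5683, -0.421 ,  0.5677]), 'force': array([-0.5511,  0.479 ,  0.7948]), 'moment': array([-0.0078,  0.0198,  0.0373]), 'gripper_width': 0.08532914781395244}
scene (np.float64(382.5331362710289), 319.70057733297784, 195.50231408444517, array([[-0.8063,  0.3495, -0.4773, -0.1024],
       [-0.5915, -0.4681,  0.6565,  0.9251],
       [ 0.006 ,  0.8116,  0.5842,  0.865 ],
       [ 0.    ,  0.    ,  0.    ,  1.    ]]), {'vertical_fov': 55.203883907103595, 'cx': 319.70057733297784, 'cy': 195.50231408444517, 'world_from_camera': array([[-0.8063,  0.3495, -0.4773, -0.1024],
       [-0.5915, -0.4681,  0.6565,  0.9251],
       [ 0.006 ,  0.8116,  0.5842,  0.865 ],
       [ 0.    ,  0.    ,  0.    ,  1.    ]])})
top (np.float64(508.79316072845234), 319.2792981570933, 203.3171555099987, array([[-0.0097,  0.9973, -0.0729,  0.4257],
       [-0.9999, -0.0093,  0.0057,  0.0739],
       [ 0.005 ,  0.0729,  0.9973,  1.5113],
       [ 0.    ,  0.    ,  0.    ,  1.    ]]), {'vertical_fov': 42.918293350822616, 'cx': 319.2792981570933, 'cy': 203.3171555099987, 'world_from_camera': array([[-0.0097,  0.9973, -0.0729,  0.4257],
       [-0.9999, -0.0093,  0.0057,  0.0739],
       [ 0.005 ,  0.0729,  0.9973,  1.5113],
       [ 0.    ,  0.    ,  0.    ,  1.    ]])})
```

View pics/scene0.png

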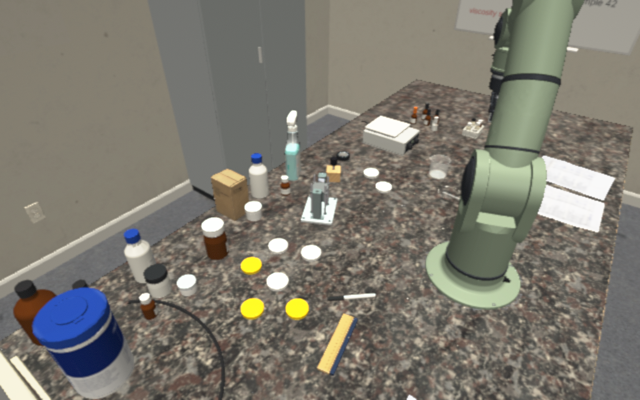

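View pics/top0.png

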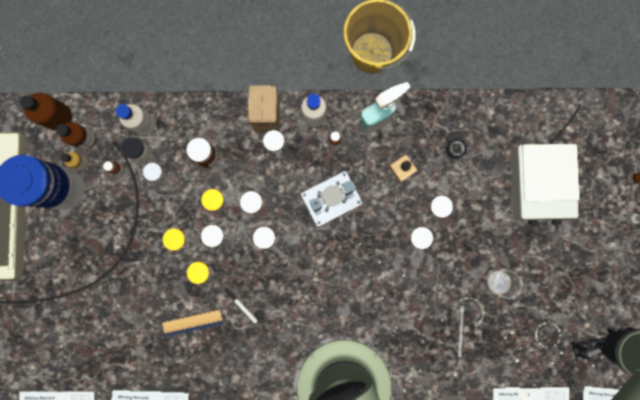

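```bash
python3 - <<'E'
from h import *
np.set_printoptions(precision=4,suppress=True)
s=read_state(); print("tool axes cols\n",R.from_quat(s["orientation"]).as_matrix())
im=cv2.imread("pics/top0.png")
g=im.min(axis=2)
m=(g>190).astype(np.uint8)
n,l,st,c=cv2.connectedComponentsWithStats(m)
for i in range(1,n):
    if 150<st[i,4]<800: print("white",c[i].round(1),st[i,2:],at_z("top",*c[i],0.016))
a=cv2.resize(im[165:235,290:425],None,fx=5.9,fy=5.9,interpolation=cv2.INTER_CUBIC)
sc=cv2.imread("pics/scene0.png")
b=cv2.resize(sc[150:290,235:400][:, :],(796,676)[0:2],interpolation=cv2.INTER_CUBIC)[:,:]
cv2.imwrite("pics/c1.png",a); cv2.imwrite("pics/c2.png",cv2.resize(sc[150:290,235:415],(771,600),interpolation=cv2.INTER_CUBIC))
print(proj("top",s["tool_pos"]),proj("scene",s["tool_pos"]))
E
```

```text
tool axes cols
 [[-0.0003  0.9569  0.2905]
 [ 0.0009  0.2905 -0.9569]
 [-1.     -0.     -0.001 ]]
white [392.1  93.6] [ 33  23 376] [ 0.8626 -0.156   0.016 ]
white [273.2 140.2] [ 21  20 323] [0.7242 0.2006 0.016 ]
white [  7.4 146.1] [ 17  31 420] [0.7134 0.9877 0.016 ]
white [198.1 149.1] [ 23  23 420] [0.6997 0.4233 0.016 ]
white [151.6 171.2] [ 18  17 237] [0.6347 0.5599 0.016 ]
white [250.5 201.8] [ 22  21 355] [0.5414 0.2681 0.016 ]
white [441.5 206.1] [ 20  21 346] [ 0.5234 -0.2949  0.016 ]
white [  8.6 254.3] [ 14  72 279] [0.3943 0.9728 0.016 ]
white [211.6 235.5] [ 22  22 361] [0.4433 0.3818 0.016 ]
white [263.5 237.2] [ 22  21 361] [0.437  0.2299 0.016 ]
white [421.7 237.7] [ 21  21 349] [ 0.431  -0.2342  0.016 ]
white [597.7 393.3] [ 34  13 302] [-0.0203 -0.73    0.016 ]
white [150.  395.2] [ 76   9 506] [-0.0114  0.5553  0.016 ]
white [ 59.3 395.2] [ 74   8 514] [-0.0083  0.8145  0.016 ]
(np.float64(588.2009844030094), np.float64(336.5501633914234)) (np.float64(489.46336200162756), np.float64(119.95379171262363))
```

View pics/c1.png

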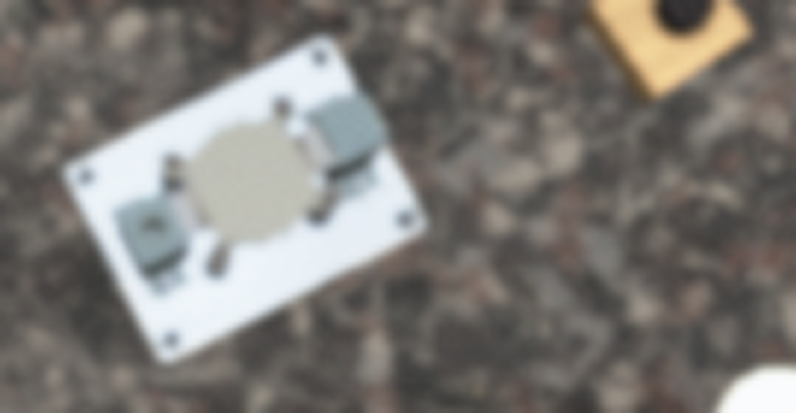

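View pics/c2.png

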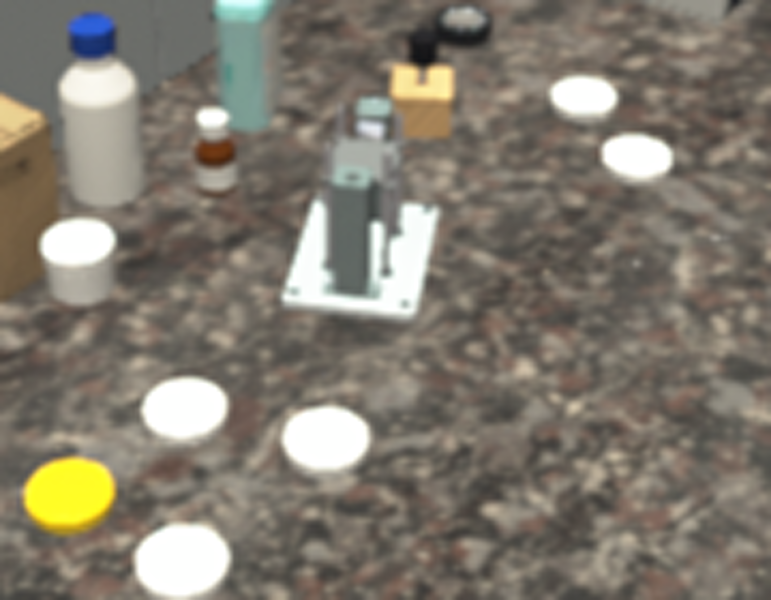

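```bash
python3 - <<'E'
from h import *
np.set_printoptions(precision=4,suppress=True)
px=lambda x,y:(290+(x+.5)/5.9-.5,165+(y+.5)/5.9-.5)
C=np.array([at_z("top",*px(*p),0.012) for p in [(65,167),(325,35),(428,225),(165,362)]])
print(C,"\nsides",[np.linalg.norm(C[i]-C[i-3]) for i in range(4)],"centre",C.mean(0))
yv=(C[0]-C[1]+C[3]-C[2])[:2]; yv/=np.linalg.norm(yv); print("mag y",yv,np.degrees(np.arctan2(yv[1],yv[0])))
xv=(C[0]-C[3]+C[1]-C[2])[:2]; xv/=np.linalg.norm(xv); print("mag x",xv,np.degrees(np.arctan2(xv[1],xv[0])))
print("platform",at_z("top",*px(252,182),0.107))
print("hole",at_z("top",*px(150,225),0.125),"pred",C.mean(0)[:2]+yv*.052)
# base blob
im=cv2.imread("pics/top0.png");sc=cv2.imread("pics/scene0.png")
# scene platform/hole consistency: crop2 scale 771/180
q=lambda x,y:(235+(x+.5)/(771/180)-.5,150+(y+.5)/(600/140)-.5)
print("scene hole",at_z("scene",*q(352,176),0.125)," lids scene",[at_z("scene",*q(*p),0.016)[:2] for p in [(186,407),(327,437),(182,560),(584,97),(637,156)]])
print("knob",at_z("top",290+684/5.9,165+8/5.9,0.045+0.02+0.032))
E
```

```text
[[ 0.5667  0.1203  0.012 ]
 [ 0.6322 -0.011   0.012 ]
 [ 0.5359 -0.0613  0.012 ]
 [ 0.4685  0.0711  0.012 ]] 
sides [np.float64(0.14672880944369288), np.float64(0.10871949152328161), np.float64(0.148557091028801), np.float64(0.1098458986280681)] centre [0.5508 0.0298 0.012 ]
mag y [-0.4499  0.8931] 116.73908195649403
mag x [0.8902 0.4556] 27.101744112875448
platform [0.5499 0.0296 0.107 ]
hole [0.5288 0.0776 0.125 ] pred [0.5274 0.0762]
scene hole [0.5266 0.0769 0.125 ]  lids scene [array([0.5388, 0.2695]), array([0.4342, 0.2318]), array([0.4412, 0.3846]), array([ 0.5185, -0.2898]), array([ 0.4282, -0.2307])]
knob [ 0.6307 -0.1782  0.097 ]
```

Candidates: white lids at top (251,202), (212,236), (264,237), (442,206), (422,238). Look-alikes are the jars at (273,140) and (152,172), the white cap at (198,149), and yellow lids at (212,200), (174,239), (198,272). The crops show all five whites flat and face up, the lock hole in the left (+y) housing at (150,225) of the crop, and the knob near (684,8). I'll start with the lid at (422,238).

>>> drive_tool(
  rows=[
    [0, [0, 0.0286, -0.0229], 0],
    [0, [0, 0.0286, -0.0229], 0],
    [0, [0, 0.0286, -0.0229], 0],
    [0, [0, 0.0286, -0.0229], 0],
    [0, [0, 0.0286, -0.0229], 0],
    [0, [0, 0.0286, -0.0229], 0],
    [0, [0, 0.0286, -0.0229], 0],
    [0, [0, 0.0286, -0.0229], 0],
  ],
  newtons=40,
)

```text
clock: 0.77
tool_pos: [0.3478, -0.3546, 0.2312]
orientation: [0.421, 0.568, -0.421, 0.568]
force: [0.9, -0.6, -0.6]
gripper_width: 0.0853
```

>>> drive_tool(
  rows=[
    [0, [0, 0.0286, -0.0229], 0],
    [0, [0, 0.0286, -0.0229], 0],
    [0, [0, 0.0286, -0.0229], 0],
    [0, [0, 0.0286, -0.0229], 0],
    [0, [0.04, 0, 0], 0],
    [0, [0.04, 0, 0], 0],
    [0, [0.04, 0, 0], 0],
    [0, [0, 0, 0], 0],
  ],
)

```text
clock: 1.43
tool_pos: [0.427, -0.2336, 0.1055]
orientation: [0.42, 0.571, -0.421, 0.565]
force: [-1.6, 1.4, -1.5]
gripper_width: 0.0854
```

```bash
cat >> h.py <<'E'
np.set_printoptions(precision=4,suppress=True)
def st():
    s=read_state(); M=R.from_quat(s["orientation"]).as_matrix()
    print("t",round(s["clock"],2),"p",s["tool_pos"],"yawz",round(np.degrees(np.arctan2(M[1,2],M[0,2])),2),"F",s["force"].round(1),"w",round(s["gripper_width"],4),"q7",round(s["q"][6],2)); return s["tool_pos"],M
def to(x,y,z=None):
    p,M=st(); d=np.array([x,y,p[2] if z is None else z])-p; print("tool shift",M.T@d)
def lids(im):
    m=(im.min(axis=2)>190).astype(np.uint8); n,l,s,c=cv2.connectedComponentsWithStats(m)
    for i in range(1,n):
        if 150<s[i,4]<800 and 180<c[i][1]<300: print("lid",c[i].round(1),s[i,2:],at_z("top",*c[i],0.016)[:2])
E
python3 - <<'E'
from h import *
p,M=st(); to(.430,-.233)
im=snapshot("top"); sc=snapshot("scene")
lids(im)
print(proj("top",p),proj("scene",p))
a=cv2.resize(im[180:280,370:500],None,fx=3,fy=3,interpolation=cv2.INTER_CUBIC)
b=cv2.resize(sc[120:220,330:460],None,fx=3,fy=3,interpolation=cv2.INTER_CUBIC)
cv2.imwrite("pics/d1.png",np.hstack([a,b]))
E
```

```text
t 1.43 p [ 0.427  -0.2336  0.1055] yawz -73.06 F [-1.6  1.4 -1.5] w 0.0854 q7 -1.03
t 1.43 p [ 0.427  -0.2336  0.1055] yawz -73.06 F [-1.6  1.4 -1.5] w 0.0854 q7 -1.03
tool shift [-0.      0.0031  0.0003]
lid [250.5 201.7] [ 22  21 360] [0.5415 0.268 ]
lid [440.1 203.6] [ 20  19 238] [ 0.5308 -0.291 ]
lid [  9.  253.5] [ 15  72 315] [0.3965 0.9718]
lid [211.6 235.5] [ 22  22 367] [0.4434 0.3818]
lid [263.4 237.2] [ 22  21 364] [0.4368 0.23  ]
(np.float64(428.1522056306446), np.float64(238.9898326331811)) (np.float64(386.4051831486987), np.float64(166.36765449741046))
```

View pics/d1.png

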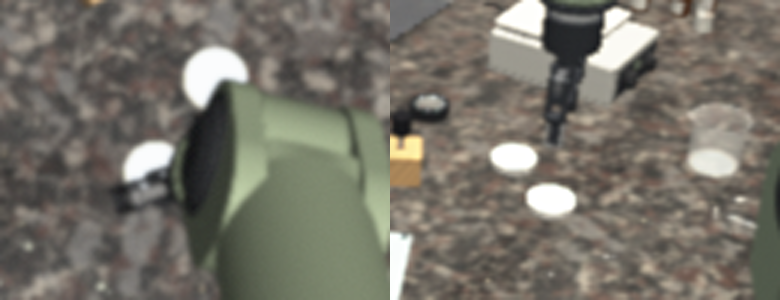

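>>> drive_tool(
  rows=[
    [0, [0.02, 0.003, 0], 0],
    [0, [0.03, 0, 0], 0],
    [0, [0.03, 0, 0], 0],
    [0, [0.01, 0, 0], 0],
    [0, [0.008, 0, 0], 0],
    [0, [0, 0, 0], 0],
    [0, [0, 0, 0], 0],
  ],
)

```text
clock: 2.12
tool_pos: [0.4339, -0.235, 0.0149]
orientation: [0.421, 0.567, -0.421, 0.569]
force: [-0.3, -0.1, 0.8]
gripper_width: 0.0853
```

```bash
python3 - <<'E'
from h import *
to(.430,-.233,0)
E
```

```text
t 2.12 p [ 0.4339 -0.235   0.0149] yawz -73.13 F [-0.3 -0.1  0.8] w 0.0853 q7 -1.08
tool shift [ 0.0149 -0.0031 -0.0031]
```

>>> drive_tool(
  rows=[
    [0, [0.012, -0.003, -0.002], 0],
    [0, [0, 0, 0], 0],
    [0, [0, 0, 0], 0],
    [160, [0, 0, 0], 0],
    [160, [0, 0, 0], 0],
    [160, [0, 0, 0], 0],
    [160, [0, 0, 0], 0],
    [160, [0, 0, 0], 0],
  ],
)

```text
clock: 2.78
tool_pos: [0.4301, -0.2337, 0.0025]
orientation: [0.421, 0.568, -0.421, 0.569]
force: [-3.9, 2.4, 21.7]
gripper_width: 0.0573
```

```bash
python3 - <<'E'
from h import *
to(.430,-.233,0)
sc=snapshot("scene"); im=snapshot("top")
cv2.imwrite("pics/d2.png",cv2.resize(sc[130:230,330:460],None,fx=5,fy=5,interpolation=cv2.INTER_CUBIC))
E
```

```text
t 2.78 p [ 0.4301 -0.2337  0.0025] yawz -73.1 F [-3.9  2.4 21.7] w 0.0573 q7 -1.08
tool shift [ 0.0025  0.0001 -0.0007]
```

View pics/d2.png

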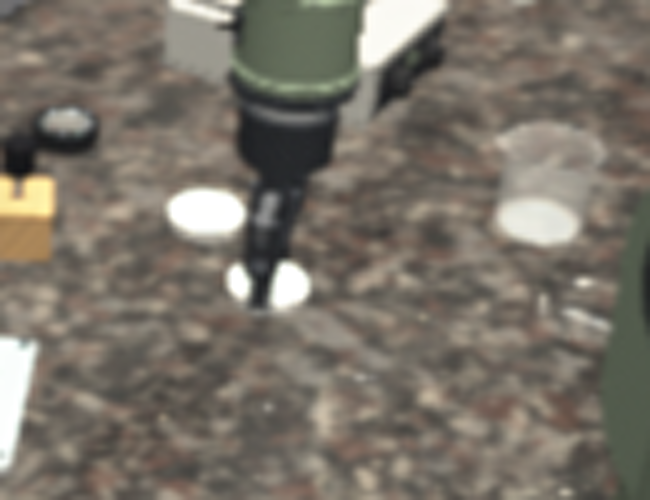

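```bash
python3 - <<'E'
from h import *
c=np.array([.430,-.2335]); d=np.array([-.29,.957])
cr=lambda p:((proj("scene",p)[0]-330)*5,(proj("scene",p)[1]-130)*5)
for r in(.0285,.031):
  for z in(0,.007,.016): print(r,z,np.round(cr(np.append(c+r*d,z)),0))
print("lid c",cr([.431,-.2342,.016]))
sc=cv2.imread("pics/scene0.png")
for n,s in(("init",sc),("now",snapshot("scene"))):
    m=(s.min(axis=2)>190).astype(np.uint8)[175:200,365:405]; ys,xs=np.nonzero(m); print(n,xs.min()+365,xs.max()+365,ys.min()+175,ys.max()+175)
E
```

```text
0.0285 0 [257. 314.]
0.0285 0.007 [258. 307.]
0.0285 0.016 [259. 297.]
0.031 0 [256. 316.]
0.031 0.007 [257. 308.]
0.031 0.016 [258. 299.]
lid c (np.float64(265.64762013482493), np.float64(276.86852590162357))
init 366 391 175 191
now 366 391 175 191
```

>>> drive_tool(
  rows=[
    [160, [0, 0, 0], 0],
    [160, [0, 0, 0], 0],
  ],
)

```text
clock: 3.1
tool_pos: [0.4301, -0.2337, 0.0024]
orientation: [0.421, 0.568, -0.421, 0.568]
force: [-4.2, 2.6, 22.1]
gripper_width: 0.0574
```

>>> drive_tool(
  rows=[
    [160, [-0.005, 0, 0], 0],
    [160, [-0.01, 0, 0], 0],
    [160, [-0.02, 0, 0], 0],
    [160, [-0.02, 0, 0], 0],
    [160, [0, 0, 0], 0],
    [160, [0, 0, 0], 0],
  ],
)

```text
clock: 3.6
tool_pos: [0.4302, -0.2339, 0.0577]
orientation: [0.421, 0.567, -0.421, 0.569]
force: [-1.4, -0.1, -0.5]
gripper_width: 0.0573
```

```bash
python3 - <<'E'
from h import *
to(.430,-.233,0)
sc=snapshot("scene")
cv2.imwrite("pics/d3.png",cv2.resize(sc[130:230,330:460],None,fx=5,fy=5,interpolation=cv2.INTER_CUBIC))
E
```

```text
t 3.6 p [ 0.4302 -0.2339  0.0577] yawz -73.13 F [-1.4 -0.1 -0.5] w 0.0573 q7 -1.06
tool shift [ 0.0577 -0.     -0.001 ]
```

View pics/d3.png

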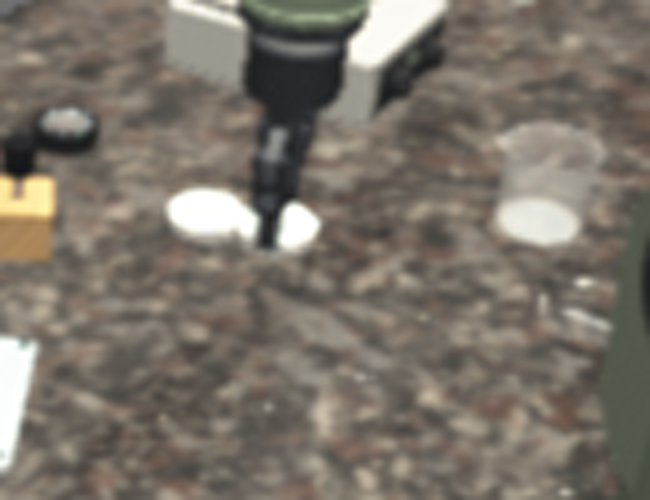

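The lid is held, with 57 mm read at the pads. I'll put it down and re-grip it turned 100° with the jaws along the magazine's x, so it is centred both ways.

>>> drive_tool(
  rows=[
    [160, [0.02, 0, 0], 0],
    [160, [0.02, 0, 0], 0],
    [160, [0.013, 0, 0], 0],
    [160, [0, 0, 0], 0],
    [0, [0, 0, 0], 0],
    [0, [0, 0, 0], 0],
    [0, [0, 0, 0], 0],
    [0, [0, 0, 0], 0],
  ],
)

```text
clock: 4.32
tool_pos: [0.4297, -0.2335, 0.0036]
orientation: [0.421, 0.568, -0.421, 0.568]
force: [0.4, 0.0, 0.0]
gripper_width: 0.0853
```

>>> drive_tool(
  rows=[
    [0, [-0.02, 0, 0], 0],
    [0, [-0.02, 0, 0], 0],
    [0, [0, 0, 0], -0.125],
    [0, [0, 0, 0], -0.125],
    [0, [0, 0, 0], -0.125],
    [0, [0, 0, 0], -0.125],
    [0, [0, 0, 0], -0.125],
    [0, [0, 0, 0], -0.125],
  ],
)

```text
clock: 4.98
tool_pos: [0.4296, -0.2337, 0.0437]
orientation: [0.182, 0.683, -0.182, 0.684]
force: [0.2, 0.5, 1.0]
gripper_width: 0.0855
```

>>> drive_tool(
  rows=[
    [0, [0, 0, 0], -0.125],
    [0, [0, 0, 0], -0.125],
    [0, [0, 0, 0], -0.125],
    [0, [0, 0, 0], -0.125],
    [0, [0, 0, 0], -0.125],
    [0, [0, 0, 0], -0.125],
    [0, [0, 0, 0], -0.125],
    [0, [0, 0, 0], -0.125],
  ],
)

```text
clock: 5.65
tool_pos: [0.4296, -0.2337, 0.0437]
orientation: [-0.168, 0.687, 0.168, 0.687]
force: [0.2, -0.3, 0.3]
gripper_width: 0.0855
```

>>> drive_tool(
  rows=[
    [0, [0.015, 0, 0], 0],
    [0, [0.015, 0, 0], 0],
    [0, [0, 0, 0], 0],
    [0, [0, 0, 0], 0],
  ],
)

```text
clock: 5.98
tool_pos: [0.4293, -0.2333, 0.0134]
orientation: [-0.166, 0.688, 0.166, 0.687]
force: [0.7, -0.6, 0.8]
gripper_width: 0.0856
```

```bash
python3 - <<'E'
from h import *
to(.430,-.2338,0)
E
```

```text
t 5.98 p [ 0.4293 -0.2333  0.0134] yawz 27.16 F [ 0.7 -0.6  0.8] w 0.0856 q7 0.18
tool shift [ 0.0134 -0.0008  0.0004]
```

>>> drive_tool(
  rows=[
    [0, [0.014, 0, 0], 0],
    [0, [0, 0, 0], 0],
    [160, [0, 0, 0], 0],
    [160, [0, 0, 0], 0],
    [160, [0, 0, 0], 0],
    [160, [0, 0, 0], 0],
    [160, [0, 0, 0], 0],
  ],
  newtons=60,
)

```text
clock: 6.57
tool_pos: [0.43, -0.2335, 0.0007]
orientation: [-0.166, 0.687, 0.166, 0.688]
force: [-4.3, 2.0, 21.6]
gripper_width: 0.057
```

```bash
python3 - <<'E'
from h import *
to(.5503,.0297,.2)
E
```

```text
t 6.57 p [ 0.43   -0.2335  0.0007] yawz 27.16 F [-4.3  2.  21.6] w 0.057 q7 0.16
tool shift [-0.1994  0.179   0.2273]
```

>>> drive_tool(
  rows=[
    [160, [-0.02, 0, 0], 0],
    [160, [-0.04, 0, 0], 0],
    [160, [-0.04, 0, 0], 0],
    [160, [-0.04, 0, 0], 0],
    [160, [-0.04, 0, 0], 0],
    [160, [-0.02, 0, 0], 0],
  ],
)

```text
clock: 7.07
tool_pos: [0.4305, -0.2334, 0.2041]
orientation: [-0.167, 0.686, 0.165, 0.688]
force: [0.7, -0.8, 0.2]
gripper_width: 0.0569
```

>>> drive_tool(
  rows=[
    [160, [0, 0.0224, 0.0284], 0],
    [160, [0, 0.0224, 0.0284], 0],
    [160, [0, 0.0224, 0.0284], 0],
    [160, [0, 0.0224, 0.0284], 0],
    [160, [0, 0.0224, 0.0284], 0],
    [160, [0, 0.0224, 0.0284], 0],
    [160, [0, 0.0224, 0.0284], 0],
    [160, [0, 0.0224, 0.0284], 0],
  ],
)

```text
clock: 7.73
tool_pos: [0.5502, 0.0313, 0.2001]
orientation: [-0.166, 0.687, 0.166, 0.687]
force: [0.5, -0.8, -0.7]
gripper_width: 0.0565
```

>>> drive_tool(
  rows=[
    [160, [0, 0, 0], 0],
    [160, [0, 0, 0], 0],
    [160, [0, 0, 0], 0],
    [160, [0, 0, 0], 0],
  ],
)

```text
clock: 8.07
tool_pos: [0.5496, 0.0285, 0.1995]
orientation: [-0.166, 0.688, 0.165, 0.687]
force: [0.3, -0.2, -0.2]
gripper_width: 0.0568
```

```bash
python3 - <<'E'
from h import *
to(.5503,.0297,.15)
E
```

```text
t 8.07 p [0.5496 0.0285 0.1995] yawz 27.08 F [ 0.3 -0.2 -0.2] w 0.0568 q7 -0.1
tool shift [0.0495 0.0008 0.0012]
```

>>> drive_tool(
  rows=[
    [160, [0.03, 0.0005, 0.001], 0],
    [160, [0.02, 0, 0], 0],
    [160, [0.008, 0, 0], 0],
    [160, [0.004, 0, 0], 0],
    [160, [0.004, 0, 0], 0],
    [160, [0, 0, 0], 0],
    [160, [0, 0, 0], 0],
  ],
)

```text
clock: 8.65
tool_pos: [0.5509, 0.0305, 0.1341]
orientation: [-0.166, 0.687, 0.166, 0.688]
force: [-0.1, 0.3, 1.4]
gripper_width: 0.0565
```

>>> drive_tool(
  rows=[
    [160, [0.004, 0, 0], 0],
    [160, [0.004, 0, 0], 0],
    [160, [0, 0, 0], 0],
    [160, [0, 0, 0], 0],
  ],
)

```text
clock: 8.98
tool_pos: [0.5505, 0.0306, 0.1252]
orientation: [-0.166, 0.687, 0.166, 0.687]
force: [0.0, 0.6, 0.7]
gripper_width: 0.0568
```

```bash
python3 - <<'E'
from h import *
to(.5503,.0297,.12)
im=snapshot("top"); sc=snapshot("scene")
a=cv2.resize(sc[150:240,280:370],(540,540),interpolation=cv2.INTER_CUBIC)
cv2.imwrite("pics/d4.png",a)
lids(im)
E
```

```text
t 8.98 p [0.5505 0.0306 0.1252] yawz 27.16 F [0.  0.6 0.7] w 0.0568 q7 -0.18
tool shift [ 0.0052 -0.0007 -0.0006]
lid [250.5 201.7] [ 22  21 360] [0.5415 0.268 ]
lid [316.8 211.7] [ 31  34 290] [0.5102 0.0729]
lid [441.5 206.1] [ 21  21 351] [ 0.5235 -0.295 ]
lid [  9.  253.6] [ 14  72 316] [0.3963 0.9718]
lid [211.6 235.4] [ 22  22 369] [0.4435 0.3819]
lid [263.4 237.2] [ 22  21 364] [0.4368 0.23  ]
```

View pics/d4.png

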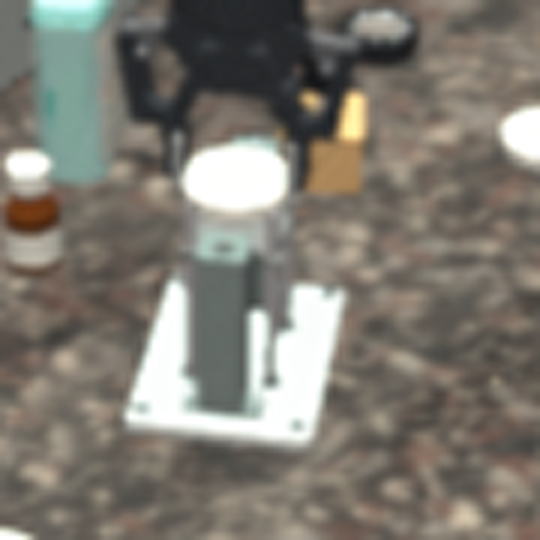

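Lid sits between the posts at (237,175) with no side force. Now I'll press it down.

>>> drive_tool(
  rows=[
    [160, [0.004, 0, 0], 0],
    [160, [0.004, 0, 0], 0],
    [160, [0.004, 0, 0], 0],
    [160, [0, 0, 0], 0],
  ],
)

```text
clock: 9.42
tool_pos: [0.5504, 0.0304, 0.1125]
orientation: [-0.166, 0.688, 0.166, 0.687]
force: [0.5, -1.1, 0.7]
gripper_width: 0.0569
```

>>> drive_tool(
  rows=[
    [160, [0.004, 0, 0], 0],
    [160, [0.004, 0, 0], 0],
    [160, [0, 0, 0], 0],
  ],
)

```text
clock: 9.67
tool_pos: [0.5506, 0.0307, 0.1048]
orientation: [-0.166, 0.687, 0.166, 0.687]
force: [1.9, -1.2, -0.4]
gripper_width: 0.0568
```

>>> drive_tool(
  rows=[
    [160, [0.004, 0, 0], 0],
    [160, [0.004, 0, 0], 0],
    [160, [0, 0, 0], 0],
  ],
)

```text
clock: 9.92
tool_pos: [0.5505, 0.0306, 0.0967]
orientation: [-0.166, 0.687, 0.166, 0.687]
force: [3.0, -0.8, 0.2]
gripper_width: 0.0567
```

>>> drive_tool(
  rows=[
    [160, [0.004, 0, 0], 0],
    [160, [0.004, 0, 0], 0],
    [160, [0, 0, 0], 0],
    [160, [0, 0, 0], 0],
  ],
)

```text
clock: 10.25
tool_pos: [0.5504, 0.0305, 0.089]
orientation: [-0.166, 0.688, 0.166, 0.687]
force: [-0.2, 0.1, 2.6]
gripper_width: 0.0568
```

>>> drive_tool(
  rows=[
    [160, [0.003, 0, 0], 0],
    [160, [0, 0, 0], 0],
    [0, [0, 0, 0], 0],
    [0, [0, 0, 0], 0],
    [0, [0, 0, 0], 0],
    [0, [0, 0, 0], 0],
  ],
)

```text
clock: 10.75
tool_pos: [0.5505, 0.0305, 0.0863]
orientation: [-0.166, 0.687, 0.166, 0.687]
force: [0.3, -0.7, 0.2]
gripper_width: 0.0851
```

>>> drive_tool(
  rows=[
    [0, [-0.02, 0, 0], 0],
    [0, [-0.04, 0, 0], 0],
    [0, [-0.04, 0, 0], 0],
    [0, [-0.02, 0, 0], 0],
    [0, [0, 0, -0.03], 0],
    [0, [0, 0, -0.03], 0],
    [0, [0, 0, -0.03], 0],
    [0, [0, 0, 0], 0],
  ],
)

```text
clock: 11.42
tool_pos: [0.4664, -0.0132, 0.206]
orientation: [-0.166, 0.689, 0.165, 0.686]
force: [0.8, -1.7, 1.3]
gripper_width: 0.0852
```

```bash
python3 - <<'E'
from h import *
to(.5503,.0297)
im=snapshot("top"); sc=snapshot("scene")
a=cv2.resize(sc[160:230,290:350],(480,560),interpolation=cv2.INTER_CUBIC)
cv2.imwrite("pics/d5.png",a)
lids(im)
E
```

```text
t 11.42 p [ 0.4664 -0.0132  0.206 ] yawz 27.05 F [ 0.8 -1.7  1.3] w 0.0852 q7 -0.01
tool shift [-0.0003  0.0001  0.0943]
lid [250.5 201.7] [ 22  21 360] [0.5415 0.268 ]
lid [441.5 206.1] [ 20  21 350] [ 0.5235 -0.2949]
lid [  8.9 253.7] [ 14  72 301] [0.3959 0.9722]
lid [211.6 235.5] [ 22  22 366] [0.4433 0.3819]
lid [263.4 237.2] [ 22  21 364] [0.4368 0.23  ]
```

View pics/d5.png

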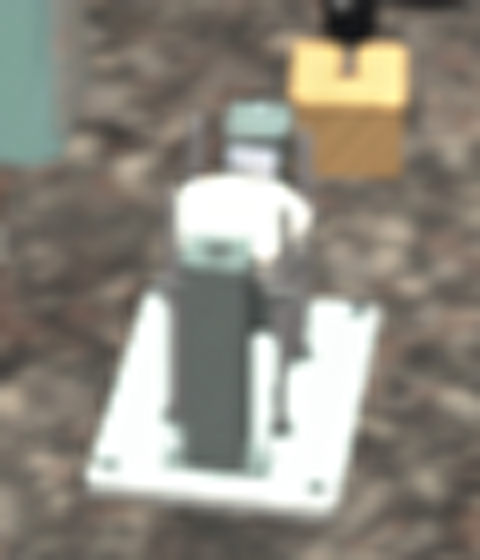

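```bash
cat >> h.py <<'E'
MC=np.array([.5505,.0303])
MY=np.array([-.4548,.8906])
def ell(z,cam="scene"):
    t=np.linspace(0,2*np.pi,90); P=np.array([proj(cam,[MC[0]+.031*np.cos(a),MC[1]+.031*np.sin(a),z]) for a in t]); return P.min(0),P.max(0)
E
python3 - <<'E'
from h import *
f=lambda p:((p[0]-290)*8+3.5,(p[1]-160)*8+3.5)
print("hole",f(proj("scene",[*(MC+.052*MY),.125])))
for z in(.108,.118,.128):
    a,b=ell(z); print(z,f(a),f(b))
a,b=ell(.108-.016+0); print("bottom",f(a),f(b))
E
```

```text
hole (np.float64(217.73863680953355), np.float64(248.39563304872217))
0.108 (np.float64(166.66469450317845), np.float64(173.86799274564464)) (np.float64(308.1347381986502), np.float64(253.73377522116198))
0.118 (np.float64(166.4764686772305), np.float64(155.12442028543342)) (np.float64(308.5656452920043), np.float64(234.6265469193595))
0.128 (np.float64(166.2865885737442), np.float64(136.21919369170564)) (np.float64(309.0003411054345), np.float64(215.3481718916587))
bottom (np.float64(166.9624685140766), np.float64(203.52660812850309)) (np.float64(307.45304460983516), np.float64(283.9550037616589))
```

Caught: the lid's top edge is at row 177, and I predicted 174 for 108 mm. Next is the lid at (442,206), squeezed on two axes again for centring.

>>> drive_tool(
  rows=[
    [0, [0, 0, 0], 0.125],
    [0, [0, 0, 0], 0.125],
    [0, [0, 0, 0], 0.125],
    [0, [0, 0, 0], 0.125],
    [0, [0, 0, 0], 0.125],
    [0, [0, 0, 0], 0.125],
    [0, [0, 0, 0], 0.125],
    [0, [0, 0, 0], 0.125],
  ],
)

```text
clock: 12.18
tool_pos: [0.4713, -0.0098, 0.2063]
orientation: [0.186, 0.682, -0.185, 0.682]
force: [-0.8, -0.2, -0.3]
gripper_width: 0.0851
```

>>> drive_tool(
  rows=[
    [0, [0, 0, 0], 0.125],
    [0, [0, 0, 0], 0.125],
    [0, [0, 0, 0], 0.125],
    [0, [0, 0, 0], 0.125],
    [0, [0, -0.0122, 0.0335], 0],
    [0, [0, -0.0122, 0.0335], 0],
    [0, [0, -0.0122, 0.0335], 0],
    [0, [0, -0.0122, 0.0335], 0],
  ],
)

```text
clock: 12.85
tool_pos: [0.4993, -0.1514, 0.2063]
orientation: [0.347, 0.616, -0.346, 0.616]
force: [2.0, 0.4, 0.3]
gripper_width: 0.0853
```

>>> drive_tool(
  rows=[
    [0, [0, -0.0122, 0.0335], 0],
    [0, [0, -0.0122, 0.0335], 0],
    [0, [0, -0.0122, 0.0335], 0],
    [0, [0, -0.0122, 0.0335], 0],
    [0, [0.04, 0, 0], 0],
    [0, [0.04, 0, 0], 0],
    [0, [0.04, 0, 0], 0],
    [0, [0, 0, 0], 0],
  ],
)

```text
clock: 13.52
tool_pos: [0.5233, -0.2883, 0.0793]
orientation: [0.347, 0.62, -0.347, 0.613]
force: [-0.8, 0.9, -0.2]
gripper_width: 0.0854
```

>>> drive_tool(
  rows=[
    [0, [0.03, 0, 0], 0],
    [0, [0, 0, 0], 0],
    [0, [0, 0, 0], 0],
    [0, [0, 0, 0], 0],
  ],
)

```text
clock: 13.85
tool_pos: [0.5271, -0.2905, 0.0585]
orientation: [0.347, 0.615, -0.347, 0.617]
force: [0.9, -0.2, 0.1]
gripper_width: 0.0856
```

```bash
python3 - <<'E'
from h import *
to(.5215,-.293,0)
E
```

```text
t 13.85 p [ 0.5271 -0.2905  0.0585] yawz -58.77 F [ 0.9 -0.2  0.1] w 0.0856 q7 -0.91
tool shift [ 0.0585 -0.0062 -0.0008]
```

>>> drive_tool(
  rows=[
    [0, [0.02, -0.006, 0], 0],
    [0, [0.025, 0, 0], 0],
    [0, [0.0125, 0, 0], 0],
    [0, [0, 0, 0], 0],
    [160, [0, 0, 0], 0],
    [160, [0, 0, 0], 0],
    [160, [0, 0, 0], 0],
    [160, [0, 0, 0], 0],
  ],
  newtons=40,
)

```text
clock: 14.52
tool_pos: [0.5219, -0.294, 0.0008]
orientation: [0.347, 0.615, -0.347, 0.617]
force: [-0.7, -0.6, 10.4]
gripper_width: 0.0572
```

>>> drive_tool(
  rows=[
    [0, [0, 0, 0], 0],
    [0, [0, 0, 0], 0],
    [0, [0, 0, 0], 0],
    [0, [0, 0, 0], 0],
    [0, [-0.02, 0, 0], 0],
    [0, [-0.02, 0, 0], 0],
    [0, [0, 0, 0], -0.125],
    [0, [0, 0, 0], -0.125],
  ],
)

```text
clock: 15.18
tool_pos: [0.5215, -0.2937, 0.0401]
orientation: [0.266, 0.655, -0.266, 0.656]
force: [0.2, -0.0, -0.7]
gripper_width: 0.0853
```

>>> drive_tool(
  rows=[
    [0, [0, 0, 0], -0.125],
    [0, [0, 0, 0], -0.125],
    [0, [0, 0, 0], -0.125],
    [0, [0, 0, 0], -0.125],
    [0, [0, 0, 0], -0.125],
    [0, [0, 0, 0], -0.125],
    [0, [0, 0, 0], -0.125],
    [0, [0, 0, 0], -0.125],
  ],
)

```text
clock: 15.85
tool_pos: [0.5207, -0.2935, 0.0389]
orientation: [-0.081, 0.702, 0.081, 0.702]
force: [-0.5, 0.5, -0.9]
gripper_width: 0.0854
```

>>> drive_tool(
  rows=[
    [0, [0, 0, 0], -0.125],
    [0, [0, 0, 0], -0.125],
    [0, [0.02, 0, 0], 0],
    [0, [0.01, 0, 0], 0],
    [0, [0.01, 0, 0], 0],
    [0, [0, 0, 0], 0],
    [0, [0, 0, 0], 0],
  ],
)

```text
clock: 16.43
tool_pos: [0.5207, -0.2931, -0.0015]
orientation: [-0.166, 0.688, 0.166, 0.687]
force: [-0.7, 0.3, -0.0]
gripper_width: 0.0855
```

>>> drive_tool(
  rows=[
    [160, [0, 0, 0], 0],
    [160, [0, 0, 0], 0],
    [160, [0, 0, 0], 0],
    [160, [0, 0, 0], 0],
    [160, [0, 0, 0], 0],
  ],
  newtons=60,
)

```text
clock: 16.85
tool_pos: [0.5213, -0.2935, 0.0002]
orientation: [-0.166, 0.687, 0.166, 0.688]
force: [-3.7, 2.5, 16.2]
gripper_width: 0.0574
```

```bash
python3 - <<'E'
from h import *
to(.5505,.0303,.2)
E
```

```text
t 16.85 p [ 0.5213 -0.2935  0.0002] yawz 27.15 F [-3.7  2.5 16.2] w 0.0574 q7 0.27
tool shift [-0.2001  0.2745  0.1738]
```

>>> drive_tool(
  rows=[
    [160, [-0.04, 0, 0], 0],
    [160, [-0.04, 0, 0], 0],
    [160, [-0.04, 0, 0], 0],
    [160, [-0.04, 0, 0], 0],
    [160, [-0.04, 0, 0], 0],
    [160, [0, 0.0183, 0.0116], 0],
    [160, [0, 0.0183, 0.0116], 0],
    [160, [0, 0.0183, 0.0116], 0],
  ],
)

```text
clock: 17.52
tool_pos: [0.5267, -0.2283, 0.2]
orientation: [-0.166, 0.687, 0.165, 0.688]
force: [0.2, -0.2, 0.6]
gripper_width: 0.0567
```

>>> drive_tool(
  rows=[
    [160, [0, 0.0275, 0.0174], 0],
    [160, [0, 0.0275, 0.0174], 0],
    [160, [0, 0.0275, 0.0174], 0],
    [160, [0, 0.0275, 0.0174], 0],
    [160, [0, 0.0275, 0.0174], 0],
    [160, [0, 0.0275, 0.0174], 0],
    [160, [0, 0.0275, 0.0174], 0],
    [160, [0, 0.0275, 0.0174], 0],
  ],
)

```text
clock: 18.18
tool_pos: [0.55, 0.0321, 0.1994]
orientation: [-0.166, 0.687, 0.166, 0.688]
force: [0.4, -0.6, -0.8]
gripper_width: 0.0569
```

>>> drive_tool(
  rows=[
    [160, [0, 0, 0], 0],
    [160, [0, 0, 0], 0],
    [160, [0, 0, 0], 0],
    [160, [0, 0, 0], 0],
    [160, [0, 0, 0], 0],
  ],
)

```text
clock: 18.6
tool_pos: [0.5502, 0.0294, 0.1988]
orientation: [-0.166, 0.688, 0.165, 0.687]
force: [-1.1, 0.1, -0.6]
gripper_width: 0.0571
```

```bash
python3 - <<'E'
from h import *
to(.5505,.0304,.14)
E
```

```text
t 18.6 p [0.5502 0.0294 0.1988] yawz 27.05 F [-1.1  0.1 -0.6] w 0.0571 q7 -0.14
tool shift [0.0588 0.0008 0.0008]
```

>>> drive_tool(
  rows=[
    [160, [0.03, 0.0008, 0.0005], 0],
    [160, [0.02, 0, 0], 0],
    [160, [0.01, 0, 0], 0],
    [160, [0.005, 0, 0], 0],
    [160, [0.005, 0, 0], 0],
    [160, [0.005, 0, 0], 0],
    [160, [0, 0, 0], 0],
  ],
)

```text
clock: 19.18
tool_pos: [0.5503, 0.0314, 0.1237]
orientation: [-0.166, 0.687, 0.166, 0.687]
force: [0.1, -0.1, -0.7]
gripper_width: 0.0568
```

>>> drive_tool(
  rows=[
    [160, [0, 0, 0], 0],
    [160, [0, 0, 0], 0],
  ],
)

```text
clock: 19.35
tool_pos: [0.5505, 0.0316, 0.1244]
orientation: [-0.166, 0.687, 0.166, 0.688]
force: [-0.2, -0.1, -0.8]
gripper_width: 0.0572
```

>>> drive_tool(
  rows=[
    [160, [0.004, -0.0008, 0], 0],
    [160, [0.005, 0, 0], 0],
    [160, [0.005, 0, 0], 0],
    [160, [0.005, 0, 0], 0],
    [160, [0, 0, 0], 0],
  ],
)

```text
clock: 19.77
tool_pos: [0.5504, 0.0309, 0.1039]
orientation: [-0.166, 0.688, 0.166, 0.687]
force: [1.0, -0.5, -2.2]
gripper_width: 0.0574
```

>>> drive_tool(
  rows=[
    [160, [0.005, 0, 0], 0],
    [160, [0.005, 0, 0], 0],
    [160, [0.005, 0, 0], 0],
    [160, [0.004, 0, 0], 0],
    [160, [0, 0, 0], 0],
    [160, [0, 0, 0], 0],
  ],
)

```text
clock: 20.27
tool_pos: [0.5504, 0.0309, 0.0856]
orientation: [-0.166, 0.687, 0.166, 0.687]
force: [-0.3, 0.0, 3.6]
gripper_width: 0.0571
```

>>> drive_tool(
  rows=[
    [0, [0, 0, 0], 0],
    [0, [0, 0, 0], 0],
    [0, [0, 0, 0], 0],
    [0, [0, 0, 0], 0],
    [0, [0, 0, 0], 0],
  ],
)

```text
clock: 20.68
tool_pos: [0.5505, 0.0308, 0.0858]
orientation: [-0.166, 0.687, 0.166, 0.687]
force: [-0.3, -0.9, 1.1]
gripper_width: 0.0851
```

>>> drive_tool(
  rows=[
    [0, [-0.02, 0, 0], 0],
    [0, [-0.04, 0, 0], 0],
    [0, [-0.04, 0, 0], 0],
    [0, [-0.02, 0, 0], 0],
    [0, [0, 0, -0.03], 0],
    [0, [0, 0, -0.03], 0],
    [0, [0, 0, -0.03], 0],
    [0, [0, 0, 0], 0],
  ],
)

```text
clock: 21.35
tool_pos: [0.4664, -0.013, 0.2055]
orientation: [-0.166, 0.689, 0.165, 0.686]
force: [1.9, -0.4, 0.7]
gripper_width: 0.0853
```

```bash
cat >> h.py <<'E'
def pile(sc):
    (x0,y0),(x1,y1)=[np.round(v,1) for v in ell(.108)]
    m=(sc.min(axis=2)>190)
    # white rows in a column left of the near housing, then topmost white row per column
    for u in range(311,327,3):
        col=np.nonzero(m[170:200,u])[0]+170; print(u,"white rows",(col.min(),col.max()) if len(col) else None,end="; ")
    print("\npredicted lid ellipse at .108:",x0,x1,y0,y1," at .125:",ell(.125)[0][1].round(1))
E
python3 - <<'E'
from h import *
st()
im=snapshot("top"); sc=snapshot("scene"); lids(im); pile(sc)
cv2.imwrite("pics/s2.png",sc)
E
```

```text
t 21.35 p [ 0.4664 -0.013   0.2055] yawz 27.05 F [ 1.9 -0.4  0.7] w 0.0853 q7 -0.06
lid [250.5 201.8] [ 22  21 364] [0.5415 0.2679]
lid [  9.1 252.9] [ 15  73 325] [0.3985 0.9716]
lid [211.6 235.5] [ 22  22 370] [0.4435 0.3818]
lid [263.4 237.2] [ 22  21 366] [0.4368 0.2302]
lid [496.8 280.4] [ 18  21 180] [ 0.3044 -0.4506]
311 white rows None; 314 white rows (np.int64(183), np.int64(189)); 317 white rows (np.int64(182), np.int64(189)); 320 white rows (np.int64(179), np.int64(189)); 323 white rows (np.int64(179), np.int64(195)); 326 white rows (np.int64(184), np.int64(193)); 
predicted lid ellipse at .108: 310.4 328.1 181.3 191.3  at .125: 177.3
```

>>> drive_tool(
  rows=[
    [0, [0, 0, 0], -0.125],
    [0, [0, 0, 0], -0.125],
    [0, [0, 0, 0], -0.125],
    [0, [0, 0, 0], -0.125],
    [0, [0, 0, 0], -0.125],
    [0, [0, 0, 0], -0.125],
    [0, [0, 0, 0], -0.125],
    [0, [0, 0, 0], -0.125],
  ],
)

```text
clock: 22.12
tool_pos: [0.4713, -0.0096, 0.2059]
orientation: [-0.477, 0.522, 0.477, 0.522]
force: [-1.6, 0.2, 0.3]
gripper_width: 0.0854
```

>>> drive_tool(
  rows=[
    [0, [0, 0, 0], -0.125],
    [0, [0, 0, 0], -0.125],
    [0, [0, 0, 0], -0.125],
    [0, [0, 0, 0], -0.125],
    [0, [0, -0.0084, 0.0296], 0],
    [0, [0, -0.0084, 0.0296], 0],
    [0, [0, -0.0084, 0.0296], 0],
    [0, [0, -0.0084, 0.0296], 0],
  ],
)

```text
clock: 22.78
tool_pos: [0.4552, 0.1138, 0.2058]
orientation: [-0.59, 0.39, 0.59, 0.39]
force: [1.3, 0.7, -0.2]
gripper_width: 0.0854
```

>>> drive_tool(
  rows=[
    [0, [0, -0.0084, 0.0296], 0],
    [0, [0, -0.0084, 0.0296], 0],
    [0, [0, -0.0084, 0.0296], 0],
    [0, [0, -0.0084, 0.0296], 0],
    [0, [0.04, 0, 0], 0],
    [0, [0.04, 0, 0], 0],
    [0, [0.04, 0, 0], 0],
    [0, [0, 0, 0], 0],
  ],
)

```text
clock: 23.45
tool_pos: [0.4371, 0.2333, 0.0803]
orientation: [-0.589, 0.392, 0.592, 0.387]
force: [-1.1, -1.1, -1.2]
gripper_width: 0.0856
```

>>> drive_tool(
  rows=[
    [0, [0.03, 0, 0], 0],
    [0, [0, 0, 0], 0],
    [0, [0, 0, 0], 0],
    [0, [0, 0, 0], 0],
  ],
)

```text
clock: 23.78
tool_pos: [0.4401, 0.2347, 0.0578]
orientation: [0.59, -0.389, -0.59, -0.39]
force: [-0.2, 0.4, 0.5]
gripper_width: 0.0852
```

```bash
python3 - <<'E'
from h import *
to(.4355,.231,0)
im=snapshot("top");lids(im)
E
```

```text
t 23.78 p [0.4401 0.2347 0.0578] yawz 113.09 F [-0.2  0.4  0.5] w 0.0852 q7 0.52
tool shift [ 0.0578  0.0058 -0.0017]
lid [250.9 199.4] [ 22  16 266] [0.5485 0.2668]
lid [  9.  253.6] [ 14  72 316] [0.3963 0.9718]
lid [211.1 235.4] [ 20  22 349] [0.4435 0.3834]
```

Same squeeze, turn and grip sequence here.

>>> drive_tool(
  rows=[
    [0, [0.02, 0.0058, -0.0015], 0],
    [0, [0.025, 0, 0], 0],
    [0, [0.0125, 0, 0], 0],
    [0, [0, 0, 0], 0],
    [160, [0, 0, 0], 0],
    [160, [0, 0, 0], 0],
    [160, [0, 0, 0], 0],
    [160, [0, 0, 0], 0],
  ],
  newtons=40,
)

```text
clock: 24.5
tool_pos: [0.4355, 0.2307, 0.0001]
orientation: [0.59, -0.389, -0.589, -0.391]
force: [-1.7, -2.7, 15.6]
gripper_width: 0.058
```

>>> drive_tool(
  rows=[
    [0, [0, 0, 0], 0],
    [0, [0, 0, 0], 0],
    [0, [0, 0, 0], 0],
    [0, [0, 0, 0], 0],
    [0, [-0.02, 0, 0], 0],
    [0, [-0.02, 0, 0], 0],
    [0, [0, 0, 0], 0.125],
    [0, [0, 0, 0], 0.125],
  ],
)

```text
clock: 25.17
tool_pos: [0.4352, 0.2304, 0.0392]
orientation: [0.536, -0.461, -0.535, -0.462]
force: [-0.7, -0.4, -0.5]
gripper_width: 0.0853
```

>>> drive_tool(
  rows=[
    [0, [0, 0, 0], 0.125],
    [0, [0, 0, 0], 0.125],
    [0, [0, 0, 0], 0.125],
    [0, [0, 0, 0], 0.125],
    [0, [0, 0, 0], 0.125],
    [0, [0, 0, 0], 0.125],
    [0, [0, 0, 0], 0.125],
    [0, [0, 0, 0], 0.125],
  ],
)

```text
clock: 25.83
tool_pos: [0.4346, 0.2304, 0.0385]
orientation: [-0.248, 0.662, 0.248, 0.662]
force: [-0.8, 0.2, 0.1]
gripper_width: 0.0852
```

>>> drive_tool(
  rows=[
    [0, [0, 0, 0], 0.125],
    [0, [0, 0, 0], 0.125],
    [0, [0.02, 0, 0], 0],
    [0, [0.01, 0, 0], 0],
    [0, [0.01, 0, 0], 0],
    [0, [0, 0, 0], 0],
    [0, [0, 0, 0], 0],
  ],
)

```text
clock: 26.42
tool_pos: [0.4342, 0.2303, -0.002]
orientation: [-0.166, 0.688, 0.166, 0.687]
force: [-0.7, 0.7, -0.3]
gripper_width: 0.0853
```

>>> drive_tool(
  rows=[
    [160, [0, 0, 0], 0],
    [160, [0, 0, 0], 0],
    [160, [0, 0, 0], 0],
    [160, [0, 0, 0], 0],
    [160, [0, 0, 0], 0],
  ],
  newtons=60,
)

```text
clock: 26.83
tool_pos: [0.4348, 0.2303, -0.0007]
orientation: [-0.166, 0.687, 0.166, 0.688]
force: [-5.5, -2.5, 19.6]
gripper_width: 0.0578
```

```bash
python3 - <<'E'
from h import *
to(.5505,.0304,.2)
E
```

```text
t 26.83 p [ 0.4348  0.2303 -0.0007] yawz 27.14 F [-5.5 -2.5 19.6] w 0.0578 q7 -0.89
tool shift [-0.2006 -0.2307  0.0119]
```

>>> drive_tool(
  rows=[
    [160, [-0.04, 0, 0], 0],
    [160, [-0.04, 0, 0], 0],
    [160, [-0.04, 0, 0], 0],
    [160, [-0.04, 0, 0], 0],
    [160, [-0.04, 0, 0], 0],
  ],
)

```text
clock: 27.25
tool_pos: [0.434, 0.2301, 0.2006]
orientation: [-0.166, 0.687, 0.166, 0.687]
force: [1.9, 0.7, -0.1]
gripper_width: 0.0578
```

>>> drive_tool(
  rows=[
    [160, [0, -0.0288, 0.0015], 0],
    [160, [0, -0.0288, 0.0015], 0],
    [160, [0, -0.0288, 0.0015], 0],
    [160, [0, -0.0288, 0.0015], 0],
    [160, [0, -0.0288, 0.0015], 0],
    [160, [0, -0.0288, 0.0015], 0],
    [160, [0, -0.0288, 0.0015], 0],
    [160, [0, -0.0288, 0.0015], 0],
  ],
)

```text
clock: 27.92
tool_pos: [0.5509, 0.0292, 0.1988]
orientation: [-0.166, 0.687, 0.166, 0.687]
force: [0.7, 0.4, -0.5]
gripper_width: 0.0576
```

>>> drive_tool(
  rows=[
    [160, [0, 0, 0], 0],
    [160, [0, 0, 0], 0],
    [160, [0, 0, 0], 0],
    [160, [0, 0, 0], 0],
    [160, [0, 0, 0], 0],
  ],
)

```text
clock: 28.33
tool_pos: [0.5501, 0.0317, 0.1985]
orientation: [-0.167, 0.687, 0.167, 0.687]
force: [0.3, -0.1, -0.3]
gripper_width: 0.0577
```

```bash
python3 - <<'E'
from h import *
to(.5505,.0304,.125)
E
```

```text
t 28.33 p [0.5501 0.0317 0.1985] yawz 27.25 F [ 0.3 -0.1 -0.3] w 0.0577 q7 -0.12
tool shift [ 0.0735 -0.0014 -0.0003]
```

>>> drive_tool(
  rows=[
    [160, [0.03, -0.0014, 0], 0],
    [160, [0.02, 0, 0], 0],
    [160, [0.01, 0, 0], 0],
    [160, [0.005, 0, 0], 0],
    [160, [0.005, 0, 0], 0],
    [160, [0.004, 0, 0], 0],
    [160, [0, 0, 0], 0],
    [160, [0, 0, 0], 0],
  ],
)

```text
clock: 29.0
tool_pos: [0.5514, 0.0296, 0.1248]
orientation: [-0.166, 0.687, 0.166, 0.688]
force: [-0.3, 0.3, -0.0]
gripper_width: 0.0577
```

```bash
python3 - <<'E'
from h import *
to(.5505,.0304,.086)
E
```

```text
t 29.0 p [0.5514 0.0296 0.1248] yawz 27.15 F [-0.3  0.3 -0. ] w 0.0577 q7 -0.2
tool shift [ 0.0388  0.0011 -0.0004]
```

>>> drive_tool(
  rows=[
    [160, [0.004, 0.0008, 0], 0],
    [160, [0.005, 0, 0], 0],
    [160, [0.005, 0, 0], 0],
    [160, [0.005, 0, 0], 0],
    [160, [0, 0, 0], 0],
  ],
)

```text
clock: 29.42
tool_pos: [0.5507, 0.0303, 0.1045]
orientation: [-0.166, 0.687, 0.166, 0.687]
force: [1.1, 0.7, 1.0]
gripper_width: 0.0578
```

>>> drive_tool(
  rows=[
    [160, [0.005, 0, 0], 0],
    [160, [0.005, 0, 0], 0],
    [160, [0.005, 0, 0], 0],
    [160, [0.005, 0, 0], 0],
    [160, [0, 0, 0], 0],
    [160, [0, 0, 0], 0],
  ],
)

```text
clock: 29.92
tool_pos: [0.5507, 0.0303, 0.0852]
orientation: [-0.166, 0.687, 0.166, 0.687]
force: [-0.3, 0.2, 4.1]
gripper_width: 0.0574
```

>>> drive_tool(
  rows=[
    [0, [0, 0, 0], 0],
    [0, [0, 0, 0], 0],
    [0, [0, 0, 0], 0],
    [0, [0, 0, 0], 0],
    [0, [0, 0, 0], 0],
  ],
)

```text
clock: 30.33
tool_pos: [0.5507, 0.0301, 0.0853]
orientation: [-0.166, 0.687, 0.166, 0.687]
force: [-0.2, 0.3, -0.1]
gripper_width: 0.0855
```

>>> drive_tool(
  rows=[
    [0, [-0.02, 0, 0], 0],
    [0, [-0.04, 0, 0], 0],
    [0, [-0.04, 0, 0], 0],
    [0, [-0.02, 0, 0], 0],
    [0, [0, 0, -0.03], 0],
    [0, [0, 0, -0.03], 0],
    [0, [0, 0, -0.03], 0],
    [0, [0, 0, 0], 0],
  ],
)

```text
clock: 31.0
tool_pos: [0.4666, -0.0136, 0.205]
orientation: [-0.166, 0.689, 0.165, 0.686]
force: [1.7, -0.8, 0.6]
gripper_width: 0.0852
```

```bash
python3 - <<'E'
from h import *
st()
im=snapshot("top"); sc=snapshot("scene"); lids(im); pile(sc)
cv2.imwrite("pics/s3.png",sc)
E
```

```text
t 31.0 p [ 0.4666 -0.0136  0.205 ] yawz 27.05 F [ 1.7 -0.8  0.6] w 0.0852 q7 -0.03
lid [250.4 201.7] [ 22  22 369] [0.5417 0.2681]
lid [  9.1 252.7] [ 15  73 333] [0.399  0.9715]
lid [211.6 235.4] [ 22  22 373] [0.4435 0.3819]
lid [497.  280.5] [ 19  21 203] [ 0.3042 -0.4512]
311 white rows None; 314 white rows (np.int64(183), np.int64(189)); 317 white rows (np.int64(182), np.int64(189)); 320 white rows (np.int64(179), np.int64(189)); 323 white rows (np.int64(179), np.int64(199)); 326 white rows (np.int64(184), np.int64(188)); 
predicted lid ellipse at .108: 310.4 328.1 181.3 191.3  at .125: 177.3
```

>>> drive_tool(
  rows=[
    [0, [0, 0, 0], -0.125],
    [0, [0, 0, 0], -0.125],
    [0, [0, 0, 0], -0.125],
    [0, [0, 0, 0], -0.125],
    [0, [0, 0, 0], -0.125],
    [0, [0, 0, 0], -0.125],
    [0, [0, 0, 0], -0.125],
    [0, [0, 0, 0], -0.125],
  ],
)

```text
clock: 31.77
tool_pos: [0.4715, -0.0102, 0.2054]
orientation: [-0.477, 0.522, 0.477, 0.522]
force: [0.2, -0.7, -0.2]
gripper_width: 0.0855
```

>>> drive_tool(
  rows=[
    [0, [0, 0, 0], -0.125],
    [0, [0, 0, 0], -0.125],
    [0, [0, 0, 0], -0.125],
    [0, [0, 0, 0], -0.125],
    [0, [0, -0.0216, 0.0287], 0],
    [0, [0, -0.0216, 0.0287], 0],
    [0, [0, -0.0216, 0.0287], 0],
    [0, [0, -0.0216, 0.0287], 0],
  ],
)

```text
clock: 32.43
tool_pos: [0.5059, 0.1308, 0.2052]
orientation: [-0.59, 0.39, 0.59, 0.39]
force: [1.0, -0.5, 0.8]
gripper_width: 0.0855
```

>>> drive_tool(
  rows=[
    [0, [0, -0.0216, 0.0287], 0],
    [0, [0, -0.0216, 0.0287], 0],
    [0, [0, -0.0216, 0.0287], 0],
    [0, [0, -0.0216, 0.0287], 0],
    [0, [0.04, 0, 0], 0],
    [0, [0.04, 0, 0], 0],
    [0, [0.04, 0, 0], 0],
    [0, [0, 0, 0], 0],
  ],
)

```text
clock: 33.1
tool_pos: [0.5371, 0.2671, 0.0786]
orientation: [-0.589, 0.392, 0.592, 0.387]
force: [-0.9, -0.7, -1.4]
gripper_width: 0.0856
```

>>> drive_tool(
  rows=[
    [0, [0.03, 0, 0], 0],
    [0, [0, 0, 0], 0],
    [0, [0, 0, 0], 0],
    [0, [0, 0, 0], 0],
  ],
)

```text
clock: 33.43
tool_pos: [0.5403, 0.2689, 0.0575]
orientation: [0.59, -0.389, -0.59, -0.39]
force: [-0.5, 0.5, -0.3]
gripper_width: 0.0855
```

```bash
python3 - <<'E'
from h import *
to(.5405,.269,0)
im=snapshot("top");lids(im)
E
```

```text
t 33.43 p [0.5403 0.2689 0.0575] yawz 113.08 F [-0.5  0.5 -0.3] w 0.0855 q7 0.7
tool shift [ 0.0575 -0.0001 -0.0001]
lid [336.6 182.4] [ 30  22 331] [0.5965 0.0135]
lid [  9.4 250.5] [ 15  73 376] [0.4054 0.9708]
lid [211.6 235.4] [ 22  22 381] [0.4435 0.3819]
lid [497.6 281.3] [ 20  22 278] [ 0.3018 -0.4529]
```

>>> drive_tool(
  rows=[
    [0, [0.02, 0, 0], 0],
    [0, [0.025, 0, 0], 0],
    [0, [0.0115, 0, 0], 0],
    [0, [0, 0, 0], 0],
    [160, [0, 0, 0], 0],
    [160, [0, 0, 0], 0],
    [160, [0, 0, 0], 0],
    [160, [0, 0, 0], 0],
  ],
  newtons=40,
)

```text
clock: 34.15
tool_pos: [0.5402, 0.2686, 0.0008]
orientation: [0.59, -0.389, -0.59, -0.39]
force: [-3.6, -2.8, 13.5]
gripper_width: 0.0582
```

>>> drive_tool(
  rows=[
    [0, [0, 0, 0], 0],
    [0, [0, 0, 0], 0],
    [0, [0, 0, 0], 0],
    [0, [0, 0, 0], 0],
    [0, [-0.02, 0, 0], 0],
    [0, [-0.02, 0, 0], 0],
    [0, [0, 0, 0], 0.125],
    [0, [0, 0, 0], 0.125],
  ],
)

```text
clock: 34.82
tool_pos: [0.54, 0.2684, 0.0399]
orientation: [0.536, -0.461, -0.535, -0.462]
force: [-0.0, 0.5, -1.0]
gripper_width: 0.0854
```

>>> drive_tool(
  rows=[
    [0, [0, 0, 0], 0.125],
    [0, [0, 0, 0], 0.125],
    [0, [0, 0, 0], 0.125],
    [0, [0, 0, 0], 0.125],
    [0, [0, 0, 0], 0.125],
    [0, [0, 0, 0], 0.125],
    [0, [0, 0, 0], 0.125],
    [0, [0, 0, 0], 0.125],
  ],
)

```text
clock: 35.48
tool_pos: [0.5395, 0.2682, 0.0389]
orientation: [-0.248, 0.662, 0.248, 0.662]
force: [-0.2, -0.3, 0.2]
gripper_width: 0.0854
```

>>> drive_tool(
  rows=[
    [0, [0, 0, 0], 0.125],
    [0, [0, 0, 0], 0.125],
    [0, [0.02, 0, 0], 0],
    [0, [0.01, 0, 0], 0],
    [0, [0.01, 0, 0], 0],
    [0, [0, 0, 0], 0],
    [0, [0, 0, 0], 0],
  ],
)

```text
clock: 36.07
tool_pos: [0.5392, 0.2681, -0.0016]
orientation: [-0.166, 0.688, 0.166, 0.687]
force: [0.7, 0.3, 0.5]
gripper_width: 0.0851
```

>>> drive_tool(
  rows=[
    [160, [0, 0, 0], 0],
    [160, [0, 0, 0], 0],
    [160, [0, 0, 0], 0],
    [160, [0, 0, 0], 0],
    [160, [0, 0, 0], 0],
  ],
  newtons=60,
)

```text
clock: 36.48
tool_pos: [0.5397, 0.2682, -0.0001]
orientation: [-0.166, 0.687, 0.166, 0.688]
force: [-4.0, -1.8, 12.6]
gripper_width: 0.058
```

```bash
python3 - <<'E'
from h import *
to(.5505,.0304,.2)
E
```

```text
t 36.48 p [ 0.5397  0.2682 -0.0001] yawz 27.15 F [-4.  -1.8 12.6] w 0.058 q7 -0.67
tool shift [-0.2001 -0.2166 -0.0988]
```

>>> drive_tool(
  rows=[
    [160, [-0.04, 0, 0], 0],
    [160, [-0.04, 0, 0], 0],
    [160, [-0.04, 0, 0], 0],
    [160, [-0.04, 0, 0], 0],
    [160, [-0.04, 0, 0], 0],
  ],
)

```text
clock: 36.9
tool_pos: [0.5392, 0.268, 0.2013]
orientation: [-0.166, 0.687, 0.166, 0.687]
force: [0.3, -0.1, -0.5]
gripper_width: 0.0573
```

>>> drive_tool(
  rows=[
    [160, [0, -0.0271, -0.0123], 0],
    [160, [0, -0.0271, -0.0123], 0],
    [160, [0, -0.0271, -0.0123], 0],
    [160, [0, -0.0271, -0.0123], 0],
    [160, [0, -0.0271, -0.0123], 0],
    [160, [0, -0.0271, -0.0123], 0],
    [160, [0, -0.0271, -0.0123], 0],
    [160, [0, -0.0271, -0.0123], 0],
  ],
)

```text
clock: 37.57
tool_pos: [0.5508, 0.0288, 0.1994]
orientation: [-0.166, 0.687, 0.166, 0.688]
force: [0.6, -0.2, -0.3]
gripper_width: 0.0576
```

>>> drive_tool(
  rows=[
    [160, [0, 0, 0], 0],
    [160, [0, 0, 0], 0],
    [160, [0, 0, 0], 0],
    [160, [0, 0, 0], 0],
    [160, [0, 0, 0], 0],
  ],
)

```text
clock: 37.98
tool_pos: [0.5509, 0.0314, 0.199]
orientation: [-0.167, 0.687, 0.167, 0.687]
force: [0.2, -0.0, -0.4]
gripper_width: 0.0576
```

```bash
python3 - <<'E'
from h import *
to(.5505,.0304,.125)
E
```

```text
t 37.98 p [0.5509 0.0314 0.199 ] yawz 27.25 F [ 0.2 -0.  -0.4] w 0.0576 q7 -0.1
tool shift [ 0.074  -0.0007 -0.0009]
```

>>> drive_tool(
  rows=[
    [160, [0.03, 0, -0.0005], 0],
    [160, [0.02, 0, 0], 0],
    [160, [0.01, 0, 0], 0],
    [160, [0.005, 0, 0], 0],
    [160, [0.005, 0, 0], 0],
    [160, [0.004, 0, 0], 0],
    [160, [0, 0, 0], 0],
    [160, [0, 0, 0], 0],
  ],
)

```text
clock: 38.65
tool_pos: [0.5508, 0.0302, 0.1253]
orientation: [-0.166, 0.687, 0.166, 0.688]
force: [0.5, 0.3, 0.6]
gripper_width: 0.0575
```

```bash
python3 - <<'E'
from h import *
to(.5505,.0304,.086)
E
```

```text
t 38.65 p [0.5508 0.0302 0.1253] yawz 27.16 F [0.5 0.3 0.6] w 0.0575 q7 -0.18
tool shift [ 0.0393  0.0003 -0.0002]
```

>>> drive_tool(
  rows=[
    [160, [0.005, 0, 0], 0],
    [160, [0.005, 0, 0], 0],
    [160, [0.005, 0, 0], 0],
    [160, [0.005, 0, 0], 0],
    [160, [0, 0, 0], 0],
  ],
)

```text
clock: 39.07
tool_pos: [0.5505, 0.0302, 0.104]
orientation: [-0.166, 0.687, 0.166, 0.687]
force: [1.5, -0.5, 1.5]
gripper_width: 0.0579
```

>>> drive_tool(
  rows=[
    [160, [0.005, 0, 0], 0],
    [160, [0.005, 0, 0], 0],
    [160, [0.005, 0, 0], 0],
    [160, [0.005, 0, 0], 0],
    [160, [0, 0, 0], 0],
    [160, [0, 0, 0], 0],
  ],
)

```text
clock: 39.57
tool_pos: [0.5505, 0.0301, 0.0847]
orientation: [-0.166, 0.687, 0.166, 0.687]
force: [-0.4, 0.2, 3.9]
gripper_width: 0.0579
```

>>> drive_tool(
  rows=[
    [0, [0, 0, 0], 0],
    [0, [0, 0, 0], 0],
    [0, [0, 0, 0], 0],
    [0, [0, 0, 0], 0],
    [0, [0, 0, 0], 0],
  ],
)

```text
clock: 39.98
tool_pos: [0.5504, 0.03, 0.0848]
orientation: [-0.166, 0.687, 0.166, 0.687]
force: [-0.2, 0.3, 0.2]
gripper_width: 0.0852
```

>>> drive_tool(
  rows=[
    [0, [-0.02, 0, 0], 0],
    [0, [-0.04, 0, 0], 0],
    [0, [-0.04, 0, 0], 0],
    [0, [-0.02, 0, 0], 0],
    [0, [0, 0, -0.03], 0],
    [0, [0, 0, -0.03], 0],
    [0, [0, 0, -0.03], 0],
    [0, [0, 0, 0], 0],
  ],
)

```text
clock: 40.65
tool_pos: [0.4663, -0.0137, 0.2046]
orientation: [-0.166, 0.689, 0.165, 0.686]
force: [1.2, -1.3, -0.2]
gripper_width: 0.0852
```

```bash
python3 - <<'E'
from h import *
st()
im=snapshot("top"); sc=snapshot("scene"); lids(im); pile(sc)
cv2.imwrite("pics/s4.png",sc)
E
```

```text
t 40.65 p [ 0.4663 -0.0137  0.2046] yawz 27.05 F [ 1.2 -1.3 -0.2] w 0.0852 q7 -0.01
lid [  9.2 252. ] [ 15  73 343] [0.4009 0.9713]
lid [211.6 235.4] [ 22  22 377] [0.4436 0.3818]
lid [497.1 280.7] [ 20  21 229] [ 0.3036 -0.4516]
311 white rows None; 314 white rows (np.int64(183), np.int64(189)); 317 white rows (np.int64(182), np.int64(189)); 320 white rows (np.int64(179), np.int64(190)); 323 white rows (np.int64(179), np.int64(199)); 326 white rows (np.int64(184), np.int64(196)); 
predicted lid ellipse at .108: 310.4 328.1 181.3 191.3  at .125: 177.3
```

>>> drive_tool(
  rows=[
    [0, [0, 0, 0], -0.125],
    [0, [0, 0, 0], -0.125],
    [0, [0, 0, 0], -0.125],
    [0, [0, 0, 0], -0.125],
    [0, [0, 0, 0], -0.125],
    [0, [0, 0, 0], -0.125],
    [0, [0, 0, 0], -0.125],
    [0, [0, 0, 0], -0.125],
  ],
)

```text
clock: 41.42
tool_pos: [0.4712, -0.0103, 0.2049]
orientation: [-0.477, 0.522, 0.477, 0.522]
force: [-0.6, -1.7, -0.5]
gripper_width: 0.0854
```

>>> drive_tool(
  rows=[
    [0, [0, 0, 0], -0.125],
    [0, [0, 0, 0], -0.125],
    [0, [0, 0, 0], -0.125],
    [0, [0, 0, 0], -0.125],
    [0, [0, -0.0127, 0.0373], 0],
    [0, [0, -0.0127, 0.0373], 0],
    [0, [0, -0.0127, 0.0373], 0],
    [0, [0, -0.0127, 0.0373], 0],
  ],
)

```text
clock: 42.08
tool_pos: [0.4588, 0.1485, 0.2048]
orientation: [-0.59, 0.39, 0.59, 0.39]
force: [0.5, -0.6, 0.8]
gripper_width: 0.085
```

>>> drive_tool(
  rows=[
    [0, [0, -0.0127, 0.0373], 0],
    [0, [0, -0.0127, 0.0373], 0],
    [0, [0, -0.0127, 0.0373], 0],
    [0, [0, -0.0127, 0.0373], 0],
    [0, [0, -0.0127, 0.0373], 0],
    [0, [0, -0.0127, 0.0373], 0],
    [0, [0.04, 0, 0], 0],
    [0, [0.04, 0, 0], 0],
  ],
)

```text
clock: 42.75
tool_pos: [0.4403, 0.3863, 0.1248]
orientation: [-0.59, 0.387, 0.591, 0.39]
force: [2.2, -1.0, -1.2]
gripper_width: 0.0853
```

>>> drive_tool(
  rows=[
    [0, [0.04, 0, 0], 0],
    [0, [0.03, 0, 0], 0],
    [0, [0, 0, 0], 0],
    [0, [0, 0, 0], 0],
    [0, [0, 0, 0], 0],
    [0, [0, 0, 0], 0],
  ],
)

```text
clock: 43.25
tool_pos: [0.4417, 0.3831, 0.057]
orientation: [0.59, -0.389, -0.59, -0.391]
force: [0.5, 0.4, -0.1]
gripper_width: 0.0858
```

```bash
python3 - <<'E'
from h import *
to(.4426,.383,0)
E
```

```text
t 43.25 p [0.4417 0.3831 0.057 ] yawz 113.08 F [ 0.5  0.4 -0.1] w 0.0858 q7 0.45
tool shift [ 0.057  -0.0007 -0.0005]
```

>>> drive_tool(
  rows=[
    [0, [0.02, -0.0005, -0.0005], 0],
    [0, [0.025, 0, 0], 0],
    [0, [0.011, 0, 0], 0],
    [0, [0, 0, 0], 0],
    [160, [0, 0, 0], 0],
    [160, [0, 0, 0], 0],
    [160, [0, 0, 0], 0],
    [160, [0, 0, 0], 0],
  ],
  newtons=40,
)

```text
clock: 43.92
tool_pos: [0.4422, 0.3823, 0.0008]
orientation: [0.59, -0.389, -0.59, -0.391]
force: [-2.6, -2.8, 12.5]
gripper_width: 0.058
```

>>> drive_tool(
  rows=[
    [0, [0, 0, 0], 0],
    [0, [0, 0, 0], 0],
    [0, [0, 0, 0], 0],
    [0, [0, 0, 0], 0],
    [0, [-0.02, 0, 0], 0],
    [0, [-0.02, 0, 0], 0],
    [0, [0, 0, 0], 0.125],
    [0, [0, 0, 0], 0.125],
  ],
)

```text
clock: 44.58
tool_pos: [0.442, 0.382, 0.0398]
orientation: [-0.535, 0.461, 0.536, 0.462]
force: [0.3, 0.9, 0.3]
gripper_width: 0.0854
```

>>> drive_tool(
  rows=[
    [0, [0, 0, 0], 0.125],
    [0, [0, 0, 0], 0.125],
    [0, [0, 0, 0], 0.125],
    [0, [0, 0, 0], 0.125],
    [0, [0, 0, 0], 0.125],
    [0, [0, 0, 0], 0.125],
    [0, [0, 0, 0], 0.125],
    [0, [0, 0, 0], 0.125],
  ],
)

```text
clock: 45.25
tool_pos: [0.4415, 0.3818, 0.0389]
orientation: [-0.248, 0.662, 0.248, 0.662]
force: [0.1, -0.9, -0.6]
gripper_width: 0.0853
```

>>> drive_tool(
  rows=[
    [0, [0, 0, 0], 0.125],
    [0, [0, 0, 0], 0.125],
    [0, [0.02, 0, 0], 0],
    [0, [0.01, 0, 0], 0],
    [0, [0.01, 0, 0], 0],
    [0, [0, 0, 0], 0],
    [0, [0, 0, 0], 0],
  ],
)

```text
clock: 45.83
tool_pos: [0.4412, 0.3815, -0.0016]
orientation: [-0.166, 0.688, 0.166, 0.687]
force: [-0.9, -0.0, 0.1]
gripper_width: 0.0855
```

>>> drive_tool(
  rows=[
    [160, [0, 0, 0], 0],
    [160, [0, 0, 0], 0],
    [160, [0, 0, 0], 0],
    [160, [0, 0, 0], 0],
    [160, [0, 0, 0], 0],
  ],
  newtons=60,
)

```text
clock: 46.25
tool_pos: [0.4417, 0.3818, -0.0]
orientation: [-0.166, 0.687, 0.166, 0.688]
force: [-4.8, -4.1, 16.3]
gripper_width: 0.0572
```

```bash
python3 - <<'E'
from h import *
to(.5505,.0304,.2)
E
```

```text
t 46.25 p [ 0.4417  0.3818 -0.    ] yawz 27.16 F [-4.8 -4.1 16.3] w 0.0572 q7 -0.91
tool shift [-0.2    -0.3624 -0.0634]
```

>>> drive_tool(
  rows=[
    [160, [-0.04, 0, 0], 0],
    [160, [-0.04, 0, 0], 0],
    [160, [-0.04, 0, 0], 0],
    [160, [-0.04, 0, 0], 0],
    [160, [-0.04, 0, 0], 0],
    [160, [0, -0.0362, -0.0063], 0],
    [160, [0, -0.0362, -0.0063], 0],
  ],
)

```text
clock: 46.83
tool_pos: [0.4636, 0.3127, 0.2016]
orientation: [-0.166, 0.686, 0.168, 0.689]
force: [2.2, -2.1, -2.1]
gripper_width: 0.0571
```

>>> drive_tool(
  rows=[
    [160, [0, -0.0362, -0.0063], 0],
    [160, [0, -0.0362, -0.0063], 0],
    [160, [0, -0.0362, -0.0063], 0],
    [160, [0, -0.0362, -0.0063], 0],
    [160, [0, -0.0362, -0.0063], 0],
    [160, [0, -0.0362, -0.0063], 0],
    [160, [0, -0.0362, -0.0063], 0],
    [160, [0, -0.0362, -0.0063], 0],
  ],
)

```text
clock: 47.5
tool_pos: [0.551, 0.0289, 0.1994]
orientation: [-0.166, 0.687, 0.166, 0.688]
force: [0.5, -0.3, -0.3]
gripper_width: 0.0572
```

>>> drive_tool(
  rows=[
    [160, [0, 0, 0], 0],
    [160, [0, 0, 0], 0],
    [160, [0, 0, 0], 0],
    [160, [0, 0, 0], 0],
    [160, [0, 0, 0], 0],
  ],
)

```text
clock: 47.92
tool_pos: [0.5505, 0.032, 0.199]
orientation: [-0.167, 0.687, 0.167, 0.687]
force: [0.3, -0.7, -0.5]
gripper_width: 0.0568
```

```bash
python3 - <<'E'
from h import *
to(.5505,.0304,.125)
E
```

```text
t 47.92 p [0.5505 0.032  0.199 ] yawz 27.26 F [ 0.3 -0.7 -0.5] w 0.0568 q7 -0.05
tool shift [ 0.074  -0.0014 -0.0008]
```

>>> drive_tool(
  rows=[
    [160, [0.03, -0.0004, -0.0005], 0],
    [160, [0.02, 0, 0], 0],
    [160, [0.01, 0, 0], 0],
    [160, [0.005, 0, 0], 0],
    [160, [0.005, 0, 0], 0],
    [160, [0.004, 0, 0], 0],
    [160, [0, 0, 0], 0],
    [160, [0, 0, 0], 0],
  ],
)

```text
clock: 48.58
tool_pos: [0.5507, 0.0303, 0.1253]
orientation: [-0.166, 0.687, 0.166, 0.688]
force: [0.1, -0.2, -0.8]
gripper_width: 0.0572
```

```bash
python3 - <<'E'
from h import *
to(.5505,.0304,.086)
E
```

```text
t 48.58 p [0.5507 0.0303 0.1253] yawz 27.16 F [ 0.1 -0.2 -0.8] w 0.0572 q7 -0.13
tool shift [ 0.0393  0.0002 -0.0002]
```

>>> drive_tool(
  rows=[
    [160, [0.005, 0, 0], 0],
    [160, [0.005, 0, 0], 0],
    [160, [0.005, 0, 0], 0],
    [160, [0.005, 0, 0], 0],
    [160, [0, 0, 0], 0],
  ],
)

```text
clock: 49.0
tool_pos: [0.5506, 0.0303, 0.1041]
orientation: [-0.166, 0.687, 0.166, 0.687]
force: [0.7, 0.4, 2.3]
gripper_width: 0.0573
```

>>> drive_tool(
  rows=[
    [160, [0.005, 0, 0], 0],
    [160, [0.005, 0, 0], 0],
    [160, [0.005, 0, 0], 0],
    [160, [0.005, 0, 0], 0],
    [160, [0, 0, 0], 0],
    [160, [0, 0, 0], 0],
  ],
)

```text
clock: 49.5
tool_pos: [0.5506, 0.0303, 0.0848]
orientation: [-0.166, 0.687, 0.166, 0.687]
force: [1.0, -0.7, 6.2]
gripper_width: 0.0571
```

>>> drive_tool(
  rows=[
    [0, [0, 0, 0], 0],
    [0, [0, 0, 0], 0],
    [0, [0, 0, 0], 0],
    [0, [0, 0, 0], 0],
    [0, [0, 0, 0], 0],
  ],
)

```text
clock: 49.92
tool_pos: [0.5504, 0.0301, 0.0848]
orientation: [-0.166, 0.687, 0.166, 0.687]
force: [-0.9, 1.1, -0.9]
gripper_width: 0.0854
```

>>> drive_tool(
  rows=[
    [0, [-0.02, 0, 0], 0],
    [0, [-0.04, 0, 0], 0],
    [0, [-0.04, 0, 0], 0],
    [0, [-0.02, 0, 0], 0],
    [0, [0, 0, -0.03], 0],
    [0, [0, 0, -0.03], 0],
    [0, [0, 0, -0.03], 0],
    [0, [0, 0, 0], 0],
  ],
)

```text
clock: 50.58
tool_pos: [0.4662, -0.0136, 0.2046]
orientation: [-0.166, 0.689, 0.165, 0.686]
force: [2.1, -0.9, 0.9]
gripper_width: 0.0855
```

```bash
python3 - <<'E'
from h import *
st()
im=snapshot("top"); sc=snapshot("scene"); lids(im); pile(sc)
cv2.imwrite("pics/s5.png",sc); cv2.imwrite("pics/t5.png",im)
a=cv2.resize(sc[150:220,290:350],(480,560),interpolation=cv2.INTER_CUBIC)
b=cv2.resize(im[150:190,385:425],(300,300),interpolation=cv2.INTER_CUBIC)
c=np.zeros((560,300,3),np.uint8); c[:300]=b
cv2.imwrite("pics/d6.png",np.hstack([a,c]))
E
```

```text
t 50.58 p [ 0.4662 -0.0136  0.2046] yawz 27.04 F [ 2.1 -0.9  0.9] w 0.0855 q7 0.04
lid [  9.3 251.3] [ 15  73 358] [0.4029 0.971 ]
lid [497.1 280.7] [ 20  21 238] [ 0.3036 -0.4516]
311 white rows None; 314 white rows (np.int64(182), np.int64(189)); 317 white rows (np.int64(182), np.int64(189)); 320 white rows (np.int64(179), np.int64(190)); 323 white rows (np.int64(179), np.int64(199)); 326 white rows (np.int64(184), np.int64(196)); 
predicted lid ellipse at .108: 310.4 328.1 181.3 191.3  at .125: 177.3
```

View pics/d6.png

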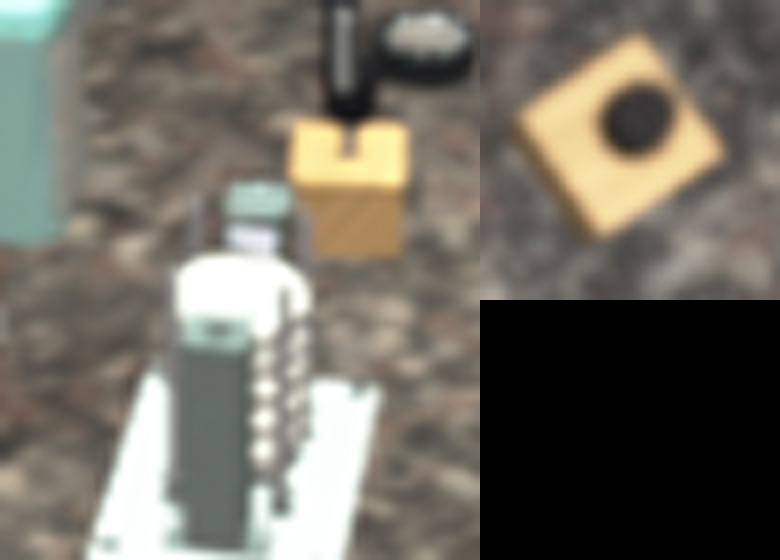

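```bash
python3 - <<'E'
from h import *
im=cv2.imread("pics/t5.png"); sc=cv2.imread("pics/s5.png")
sub=cv2.resize(im[150:190,385:425],None,fx=8,fy=8,interpolation=cv2.INTER_CUBIC)
hsv=cv2.cvtColor(sub,cv2.COLOR_BGR2HSV)
wood=((hsv[...,1]>90)&(hsv[...,2]>150)).astype(np.uint8)
wood=cv2.morphologyEx(wood,cv2.MORPH_OPEN,np.ones((9,9)))
cn=max(cv2.findContours(wood,0,2)[0],key=cv2.contourArea); hull=cv2.convexHull(cn)
r=cv2.minAreaRect(hull); P=lambda x,y:(385+(x+.5)/8-.5,150+(y+.5)/8-.5)
print("wood rect",r); print("block at .045",at_z("top",*P(*r[0]),.045), "size mm",[s/8/509*1.47*1000 for s in r[1]])
fill=np.zeros_like(wood); cv2.fillPoly(fill,[hull],1)
dark=((sub.max(axis=2)<95)&(cv2.erode(fill,np.ones((3,3)))>0)).astype(np.uint8)
n,l,s,c=cv2.connectedComponentsWithStats(dark); i=1+s[1:,4].argmax(); print("knob blob",s[i],c[i],[at_z("top",*P(*c[i]),z)[:2] for z in(.081,.09,.097)])
# scene: knob
m=(sc[125:165,320:345].max(axis=2)<60).astype(np.uint8)
for v in range(138,172): 
    x=np.nonzero(sc[v,322:345].max(axis=1)<70)[0]+322
    if len(x): print(v,x.min(),x.max(),end=" | ")
for z in(.065,.081,.097): print("\nproj knob guess",proj("scene",[.629,-.176,z]),end="")
E
```

```text
wood rect ((171.77154541015625, 143.72506713867188), (132.71995544433594, 116.12454986572266), 50.27389144897461)
block at .045 [ 0.6348 -0.1877  0.045 ] size mm [47.91216466187962, 41.92119064406]
knob blob [ 133   95   70   68 3586] [167.1799 128.0098] [array([ 0.6353, -0.1797]), array([ 0.634 , -0.1781]), array([ 0.633 , -0.1769])]
138 327 344 | 139 327 344 | 140 326 344 | 141 326 344 | 142 325 344 | 143 325 344 | 144 326 344 | 145 326 344 | 146 325 337 | 147 325 336 | 148 326 335 | 149 327 334 | 150 330 333 | 153 330 337 | 154 330 337 | 155 335 337 | 156 335 338 | 157 330 344 | 158 330 344 | 159 330 344 | 160 330 344 | 161 331 336 | 162 331 336 | 163 330 336 | 164 331 335 | 
proj knob guess (np.float64(333.83253191894244), np.float64(165.24554861209663))
proj knob guess (np.float64(333.9428648262482), np.float64(161.8137503067783))
proj knob guess (np.float64(334.0545541758341), np.float64(158.33976117705163))
```

```bash
python3 - <<'E'
from h import *
print("block",at_z("top",403.6,167.2,.045),"knob",at_z("top",405.4,165.6,.088))
print("scene rod base",at_z("scene",333.06,168.9,.045))
for p in [(.6343,-.1785),(.632,-.177),(.630,-.1775)]: print(p,proj("scene",[*p,.045]),proj("scene",[*p,.065]),proj("top",[*p,.045]),proj("top",[*p,.088]))
to(.632,-.178)
E
```

```text
block [ 0.6359 -0.1806  0.045 ] knob [ 0.6342 -0.1783  0.088 ]
scene rod base [ 0.6336 -0.1781  0.045 ]
(0.6343, -0.1785) (np.float64(332.9715807857271), np.float64(168.80338465810144)) (np.float64(333.1017716318846), np.float64(164.57814038477517)) (np.float64(402.88721090877584), np.float64(167.7375388311494)) (np.float64(405.45960721646196), np.float64(165.56413097864282))
(0.632, -0.177) (np.float64(333.22758587893003), np.float64(169.13855028997415)) (np.float64(333.35989319341707), np.float64(164.91013800076232)) (np.float64(402.38875896148716), np.float64(168.52725646153613)) (np.float64(404.94658435558256), np.float64(166.37716717522497))
(0.63, -0.1775) (np.float64(333.7032773544812), np.float64(169.24248050730378)) (np.float64(333.8392457596343), np.float64(165.01313735442508)) (np.float64(402.5754643962921), np.float64(169.20860536928004)) (np.float64(405.13912095116916), np.float64(167.0786527439882))
t 50.68 p [ 0.4701 -0.0116  0.2052] yawz 27.08 F [ 0.7 -0.2  0.5] w 0.086 q7 0.03
tool shift [ 0.0002 -0.2219  0.0684]
```

>>> drive_tool(
  rows=[
    [0, [0, 0, 0], 0.125],
    [0, [0, 0, 0], 0.125],
    [0, [0, 0, 0], 0.125],
    [0, [0, 0, 0], 0.125],
    [0, [0, 0, 0], 0.125],
    [0, [0, 0, 0], 0.125],
    [0, [0, 0, 0], 0.125],
    [0, [0, 0, 0], 0.125],
  ],
)

```text
clock: 51.35
tool_pos: [0.4712, -0.0101, 0.2047]
orientation: [0.186, 0.682, -0.185, 0.682]
force: [-0.4, -0.3, -1.0]
gripper_width: 0.0856
```

>>> drive_tool(
  rows=[
    [0, [0, 0, 0], 0.125],
    [0, [0, 0, 0], 0.125],
    [0, [0, 0, 0], 0.125],
    [0, [0, 0, 0], 0.125],
    [0, [0, 0.0066, 0.0285], 0],
    [0, [0, 0.0066, 0.0285], 0],
    [0, [0, 0.0066, 0.0285], 0],
    [0, [0, 0.0066, 0.0285], 0],
  ],
)

```text
clock: 52.02
tool_pos: [0.5537, -0.095, 0.2047]
orientation: [0.347, 0.616, -0.347, 0.616]
force: [-0.3, -0.1, 0.2]
gripper_width: 0.0851
```

>>> drive_tool(
  rows=[
    [0, [0, 0.0066, 0.0285], 0],
    [0, [0, 0.0066, 0.0285], 0],
    [0, [0, 0.0066, 0.0285], 0],
    [0, [0, 0.0066, 0.0285], 0],
    [0, [0.04, 0, 0], 0],
    [0, [0.03, 0, 0], 0],
    [0, [0, 0, 0], 0],
    [0, [0, 0, 0], 0],
  ],
)

```text
clock: 52.68
tool_pos: [0.6336, -0.1776, 0.1339]
orientation: [0.347, 0.617, -0.347, 0.615]
force: [0.4, 0.4, -0.1]
gripper_width: 0.0852
```

>>> drive_tool(
  rows=[
    [0, [0, 0, 0], 0],
    [0, [0, 0, 0], 0],
    [0, [0, 0, 0], 0],
  ],
)

```text
clock: 52.93
tool_pos: [0.6346, -0.1785, 0.1368]
orientation: [0.347, 0.615, -0.347, 0.617]
force: [-0.5, 0.0, 0.1]
gripper_width: 0.0856
```

```bash
python3 - <<'E'
from h import *
to(.634,-.1783,.069)
E
```

```text
t 52.93 p [ 0.6346 -0.1785  0.1368] yawz -58.77 F [-0.5  0.   0.1] w 0.0856 q7 -1.04
tool shift [ 0.0678 -0.0006 -0.0006]
```

>>> drive_tool(
  rows=[
    [0, [0.03, -0.0005, -0.0005], 0],
    [0, [0.025, 0, 0], 0],
    [0, [0.012, 0, 0], 0],
    [0, [0, 0, 0], 0],
    [0, [0, 0, 0], 0],
    [0, [0, 0, 0], 0],
  ],
  newtons=20,
)

```text
clock: 53.43
tool_pos: [0.6339, -0.1785, 0.0695]
orientation: [0.347, 0.615, -0.347, 0.617]
force: [0.8, 0.3, -0.7]
gripper_width: 0.0854
```

>>> drive_tool(
  rows=[
    [255, [0, 0, 0], 0],
    [255, [0, 0, 0], 0],
    [255, [0, 0, 0], 0],
    [255, [0, 0, 0], 0],
    [255, [0, 0, 0], 0],
    [255, [0, 0, 0], 0],
    [255, [0, 0, 0], 0],
    [255, [0, 0, 0], 0],
  ],
)

```text
clock: 54.1
tool_pos: [0.6332, -0.1783, 0.068]
orientation: [0.347, 0.616, -0.347, 0.616]
force: [-0.3, -0.4, 4.8]
gripper_width: 0.0272
```

```bash
python3 - <<'E'
from h import *
p,M=st(); s=read_state(); print("F tool",M.T@s["force"],"M",s["moment"])
E
```

```text
t 54.1 p [ 0.6332 -0.1783  0.068 ] yawz -58.79 F [-0.3 -0.4  4.8] w 0.0272 q7 -1.07
F tool [-4.8276 -0.5152  0.1986] M [-0.0625  0.0349 -0.0261]
```

>>> drive_tool(
  rows=[
    [0, [0, 0, 0], 0],
    [0, [0, 0, 0], 0],
    [0, [0, 0, 0], 0],
    [0, [0, 0, 0], 0],
    [0, [0, 0, 0], 0],
    [0, [0, 0, 0], -0.125],
    [0, [0, 0, 0], -0.125],
    [0, [0, 0, 0], -0.125],
  ],
)

```text
clock: 54.77
tool_pos: [0.633, -0.1782, 0.0678]
orientation: [0.224, 0.671, -0.224, 0.671]
force: [-0.4, -0.6, -1.6]
gripper_width: 0.0856
```

>>> drive_tool(
  rows=[
    [0, [0, 0, 0], -0.125],
    [0, [0, 0, 0], -0.125],
    [0, [0, 0, 0], -0.125],
    [0, [0, 0, 0], -0.125],
    [0, [0, 0, 0], -0.125],
    [0, [0, 0, 0], -0.125],
    [0, [0, 0, 0], -0.125],
    [0, [0, 0, 0], -0.125],
  ],
)

```text
clock: 55.43
tool_pos: [0.633, -0.1784, 0.0678]
orientation: [-0.125, 0.696, 0.125, 0.696]
force: [0.3, -0.5, 0.1]
gripper_width: 0.0853
```

>>> drive_tool(
  rows=[
    [0, [0, 0, 0], -0.125],
    [0, [0, 0, 0], 0],
    [0, [0, 0, 0], 0],
    [0, [0, 0, 0], 0],
  ],
)

```text
clock: 55.77
tool_pos: [0.633, -0.1784, 0.0677]
orientation: [-0.164, 0.688, 0.164, 0.688]
force: [-0.3, -0.3, 0.7]
gripper_width: 0.0854
```

>>> drive_tool(
  rows=[
    [255, [0, 0, 0], 0],
    [255, [0, 0, 0], 0],
    [255, [0, 0, 0], 0],
    [255, [0, 0, 0], 0],
    [255, [0, 0, 0], 0],
    [255, [0, 0, 0], 0],
    [255, [0, 0, 0], 0],
    [255, [0, 0, 0], 0],
  ],
  newtons=40,
)

```text
clock: 56.43
tool_pos: [0.6331, -0.1783, 0.0679]
orientation: [-0.166, 0.687, 0.166, 0.687]
force: [-1.7, 0.0, 2.0]
gripper_width: 0.0266
```

```bash
python3 - <<'E'
from h import *
p,M=st(); s=read_state(); print("F tool",M.T@s["force"],"M",s["moment"])
E
```

```text
t 56.43 p [ 0.6331 -0.1783  0.0679] yawz 27.15 F [-1.7  0.   2. ] w 0.0266 q7 0.19
F tool [-2.0436  0.8145 -1.5005] M [ 0.0425  0.0899 -0.0239]
```

>>> drive_tool(
  rows=[
    [255, [-0.01, 0, 0], 0],
    [255, [-0.02, 0, 0], 0],
    [255, [-0.03, 0, 0], 0],
    [255, [-0.03, 0, 0], 0],
    [255, [-0.03, 0, 0], 0],
    [255, [-0.03, 0, 0], 0],
    [255, [-0.012, 0, 0], 0],
    [255, [0, 0, 0], 0],
  ],
)

```text
clock: 57.1
tool_pos: [0.6341, -0.1783, 0.2336]
orientation: [-0.167, 0.686, 0.165, 0.689]
force: [0.8, -0.3, -0.9]
gripper_width: 0.0266
```

>>> drive_tool(
  rows=[
    [255, [0, 0.0344, 0.0027], 0],
    [255, [0, 0.0344, 0.0027], 0],
    [255, [0, 0.0344, 0.0027], 0],
    [255, [0, 0.0344, 0.0027], 0],
    [255, [0, 0.0344, 0.0027], 0],
    [255, [0, 0.0344, 0.0027], 0],
    [255, [0, 0.0344, 0.0027], 0],
    [255, [0, 0.0344, 0.0027], 0],
  ],
)

```text
clock: 57.77
tool_pos: [0.5253, 0.0775, 0.2292]
orientation: [-0.166, 0.688, 0.166, 0.687]
force: [1.3, 0.3, -0.8]
gripper_width: 0.0268
```

>>> drive_tool(
  rows=[
    [255, [0, 0, 0], 0],
    [255, [0, 0, 0], 0],
    [255, [0, 0, 0], 0],
    [255, [0, 0, 0], 0],
    [255, [0, 0, 0], 0],
    [255, [0, 0, 0], 0],
  ],
)

```text
clock: 58.27
tool_pos: [0.5268, 0.0756, 0.2295]
orientation: [-0.166, 0.688, 0.166, 0.687]
force: [-0.7, 1.3, -0.8]
gripper_width: 0.0268
```

```bash
python3 - <<'E'
from h import *
to(.527,.0767,.2)
sc=snapshot("scene"); cv2.imwrite("pics/s6.png",sc)
cv2.imwrite("pics/d7.png",cv2.resize(sc[130:210,275:365],(675,600),interpolation=cv2.INTER_CUBIC))
E
```

```text
t 58.27 p [0.5268 0.0756 0.2295] yawz 27.08 F [-0.7  1.3 -0.8] w 0.0268 q7 -0.16
tool shift [0.0295 0.0009 0.0007]
```

View pics/d7.png

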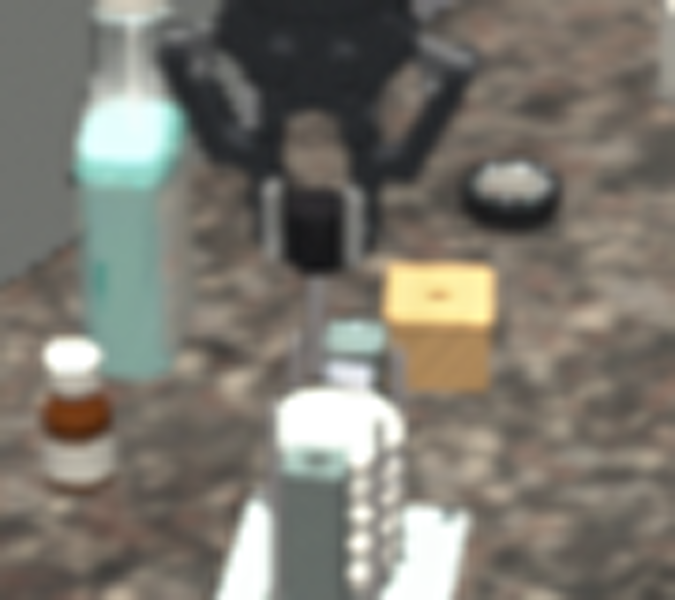

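>>> drive_tool(
  rows=[
    [255, [0.02, 0.0005, 0.0005], 0],
    [255, [0.01, 0, 0], 0],
    [255, [0.006, 0, 0], 0],
    [255, [0, 0, 0], 0],
    [255, [0, 0, 0], 0],
    [255, [0, 0, 0], 0],
  ],
)

```text
clock: 58.82
tool_pos: [0.5271, 0.0772, 0.1943]
orientation: [-0.166, 0.687, 0.166, 0.688]
force: [1.0, -0.5, -0.8]
gripper_width: 0.0267
```

```bash
python3 - <<'E'
from h import *
to(.527,.0767,.184)
sc=snapshot("scene"); im=snapshot("top")
a=cv2.resize(sc[155:205,295:345],(600,600),interpolation=cv2.INTER_CUBIC)
cv2.imwrite("pics/d8.png",a)
E
```

```text
t 58.82 p [0.5271 0.0772 0.1943] yawz 27.16 F [ 1.  -0.5 -0.8] w 0.0267 q7 -0.2
tool shift [ 0.0103 -0.0004 -0.0003]
```

View pics/d8.png

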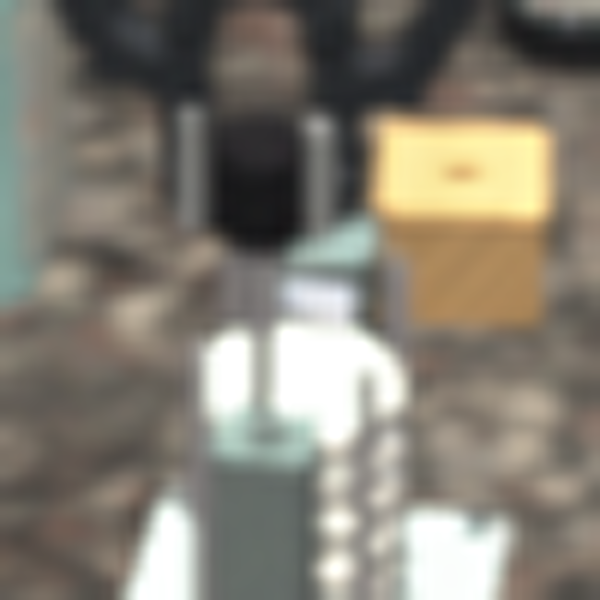

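>>> drive_tool(
  rows=[
    [255, [0.003, -0.0003, 0], 0],
    [255, [0.003, 0, 0], 0],
    [255, [0.003, 0, 0], 0],
    [255, [0.003, 0, 0], 0],
    [255, [0, 0, 0], 0],
    [255, [0, 0, 0], 0],
  ],
)

```text
clock: 59.42
tool_pos: [0.5266, 0.0768, 0.1814]
orientation: [-0.166, 0.688, 0.166, 0.687]
force: [-3.6, 1.1, -1.8]
gripper_width: 0.0267
```

```bash
python3 - <<'E'
from h import *
p,M=st(); s=read_state(); print("F tool",M.T@s["force"],"M",s["moment"])
E
```

```text
t 59.42 p [0.5266 0.0768 0.1814] yawz 27.17 F [-3.6  1.1 -1.8] w 0.0267 q7 -0.22
F tool [ 1.8328  2.6241 -2.6576] M [ 0.1126  0.7777 -0.0488]
```

>>> drive_tool(
  rows=[
    [255, [0.002, 0.0006, -0.0006], 0],
    [255, [0.004, 0, 0], 0],
    [255, [0.004, 0, 0], 0],
    [255, [0, 0, 0], 0],
    [255, [0, 0, 0], 0],
  ],
)

```text
clock: 59.83
tool_pos: [0.5262, 0.077, 0.1715]
orientation: [-0.166, 0.687, 0.166, 0.687]
force: [-0.7, 1.1, -1.2]
gripper_width: 0.0267
```

```bash
python3 - <<'E'
from h import *
p,M=st(); s=read_state(); print("F tool",M.T@s["force"],"M tool",M.T@s["moment"])
E
```

```text
t 59.83 p [0.5262 0.077  0.1715] yawz 27.16 F [-0.7  1.1 -1.2] w 0.0267 q7 -0.23
F tool [ 1.1625  1.2895 -0.1657] M tool [-0.034   0.1971  0.1399]
```

Forces are back to noise level, so I'll continue down.

>>> drive_tool(
  rows=[
    [255, [0.005, 0.0002, 0], 0],
    [255, [0.005, 0, 0], 0],
    [255, [0.005, 0, 0], 0],
    [255, [0.005, 0, 0], 0],
    [255, [0, 0, 0], 0],
    [255, [0, 0, 0], 0],
  ],
)

```text
clock: 60.33
tool_pos: [0.526, 0.0773, 0.1515]
orientation: [-0.166, 0.687, 0.166, 0.687]
force: [0.4, -0.1, -0.7]
gripper_width: 0.0268
```

```bash
python3 - <<'E'
from h import *
p,M=st(); s=read_state(); print("F tool",M.T@s["force"],"M tool",M.T@s["moment"])
E
```

```text
t 60.33 p [0.526  0.0773 0.1515] yawz 27.16 F [ 0.4 -0.1 -0.7] w 0.0268 q7 -0.25
F tool [ 0.681  -0.2053  0.2885] M tool [-0.051   0.0448  0.0299]
```

>>> drive_tool(
  rows=[
    [255, [0.005, 0, 0], 0],
    [255, [0.005, 0, 0], 0],
    [255, [0.005, 0, 0], 0],
    [255, [0.004, 0, 0], 0],
    [255, [0, 0, 0], 0],
    [255, [0, 0, 0], 0],
  ],
)

```text
clock: 60.83
tool_pos: [0.526, 0.0773, 0.1326]
orientation: [-0.166, 0.687, 0.166, 0.687]
force: [0.5, -0.0, -0.4]
gripper_width: 0.0262
```

>>> drive_tool(
  rows=[
    [255, [0.0015, 0, 0], 0],
    [255, [0.0015, 0, 0], 0],
    [255, [0, 0, 0], 0],
    [255, [0, 0, 0], 0],
  ],
)

```text
clock: 61.17
tool_pos: [0.5261, 0.0772, 0.1298]
orientation: [-0.166, 0.687, 0.166, 0.687]
force: [-0.7, 0.0, -0.0]
gripper_width: 0.0267
```

```bash
python3 - <<'E'
from h import *
p,M=st(); s=read_state(); print("F tool",M.T@s["force"],"M tool",M.T@s["moment"])
E
```

```text
t 61.17 p [0.5261 0.0772 0.1298] yawz 27.15 F [-0.7  0.  -0. ] w 0.0267 q7 -0.28
F tool [ 0.0312  0.3154 -0.6059] M tool [-0.0122  0.1248  0.0159]
```

>>> drive_tool(
  rows=[
    [255, [0.001, 0, 0], 0],
    [255, [0.001, 0, 0], 0],
    [255, [0, 0, 0], 0],
    [255, [0, 0, 0], 0],
  ],
)

```text
clock: 61.5
tool_pos: [0.5262, 0.0772, 0.1281]
orientation: [-0.166, 0.687, 0.166, 0.687]
force: [-2.5, -1.8, 7.7]
gripper_width: 0.0266
```

>>> drive_tool(
  rows=[
    [255, [0.0008, 0, 0], 0],
    [255, [0, 0, 0], 0],
    [255, [0, 0, 0], 0],
  ],
)

```text
clock: 61.75
tool_pos: [0.5263, 0.0772, 0.128]
orientation: [-0.166, 0.687, 0.166, 0.688]
force: [-6.8, -3.8, 23.3]
gripper_width: 0.027
```

The knob met the housing at TCP z = 0.128 as predicted, at 23 N. Releasing and backing off.

>>> drive_tool(
  rows=[
    [255, [-0.0008, 0, 0], 0],
    [0, [0, 0, 0], 0],
    [0, [0, 0, 0], 0],
    [0, [0, 0, 0], 0],
    [0, [0, 0, 0], 0],
    [0, [0, 0, 0], 0],
  ],
)

```text
clock: 62.25
tool_pos: [0.5261, 0.0773, 0.1277]
orientation: [-0.166, 0.687, 0.166, 0.687]
force: [-0.2, -0.2, -0.3]
gripper_width: 0.0843
```

>>> drive_tool(
  rows=[
    [0, [-0.02, 0, 0], 0],
    [0, [-0.04, 0, 0], 0],
    [0, [-0.04, 0, 0], 0],
    [0, [-0.02, 0, 0], 0],
    [0, [0, 0, -0.03], 0],
    [0, [0, 0, -0.03], 0],
    [0, [0, 0, -0.03], 0],
    [0, [0, 0, 0], 0],
  ],
)

```text
clock: 62.92
tool_pos: [0.4422, 0.0337, 0.2475]
orientation: [-0.166, 0.688, 0.165, 0.687]
force: [1.7, -0.2, 0.5]
gripper_width: 0.0853
```

>>> drive_tool(
  rows=[
    [0, [0, 0, 0], 0],
    [0, [0, 0, 0], 0],
    [0, [0, 0, 0], 0],
    [0, [0, 0, 0], 0],
    [0, [0, 0, 0], 0],
    [0, [0, 0, 0], 0],
  ],
)

```text
clock: 63.42
tool_pos: [0.4462, 0.0366, 0.2476]
orientation: [-0.166, 0.687, 0.166, 0.687]
force: [-0.1, -0.4, -0.5]
gripper_width: 0.0856
```

```bash
python3 - <<'E'
from h import *
st()
sc=snapshot("scene"); im=snapshot("top"); pile(sc); lids(im)
a=cv2.resize(sc[150:220,285:355],(560,560),interpolation=cv2.INTER_CUBIC)
b=cv2.resize(im[180:215,300:335],(230,230),interpolation=cv2.INTER_CUBIC)
c=np.zeros((560,230,3),np.uint8); c[:230]=b
cv2.imwrite("pics/d9.png",np.hstack([a,c]))
E
```

```text
t 63.42 p [0.4462 0.0366 0.2476] yawz 27.19 F [-0.1 -0.4 -0.5] w 0.0856 q7 -0.05
311 white rows None; 314 white rows None; 317 white rows None; 320 white rows (np.int64(179), np.int64(180)); 323 white rows (np.int64(179), np.int64(199)); 326 white rows (np.int64(184), np.int64(196)); 
predicted lid ellipse at .108: 310.4 328.1 181.3 191.3  at .125: 177.3
lid [325.9 189.5] [ 48  40 744] [0.5758 0.0454]
lid [  9.3 251.6] [ 15  73 352] [0.402  0.9711]
lid [497.1 280.7] [ 20  21 239] [ 0.3035 -0.4516]
```

View pics/d9.png

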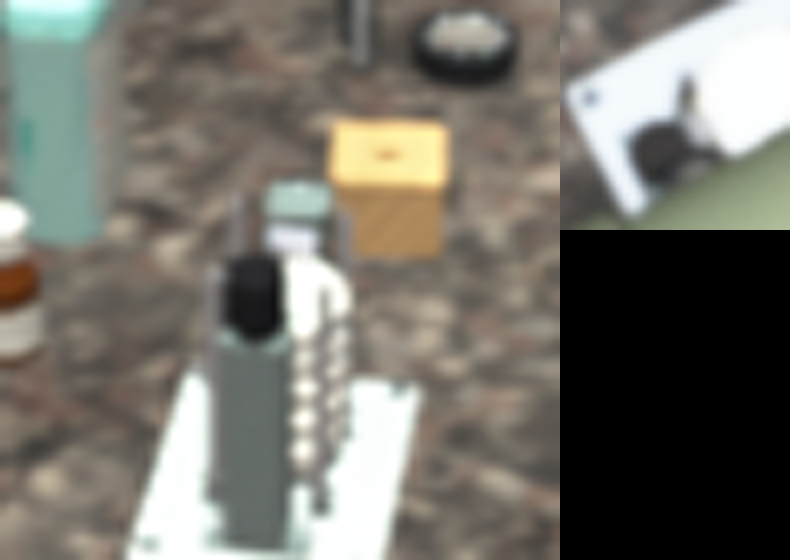

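The knob sits flush on the housing at (255,300), and the five-lid pile is unchanged beneath the catches. The gripper is well clear, so I'm handing in.

```bash
python3 -c "
from station import close_job
print(close_job())"
```

```text
the job is handed in; nothing more can be done
None
```

I loaded all five white lids into the magazine, pushed the locking rod fully home in the lock hole, and handed the job in at about 63 s of the 210 s allowed. `close_job` reports no verdict, so what follows rests on my own checks.

- **Lids:** I gripped each lid on two axes to centre it, then pressed it past the catches. The last picture shows five stacked lids. After each lid from the second on, the pile's top edge was at image row 182–183, where I predicted 181 for a lid at catch level and 177 for one still resting on the slopes. The platform reading is not available, so I could not check how far it sank.
- **Rod:** It took one small sideways correction of under 1 mm when the tip met the hole wall. The knob then met the housing at the predicted height (tool at z = 0.128 m, about 23 N) and looks flush and upright in the last picture.
- **Bystanders:** The tape roll and amber bottle look in place in the pictures where they appear. I kept the arm well away from the jar and the yellow lids but took no final close look at them.
- **Readings that disagreed:** The gripper read 57 mm on the 62 mm lids, and the two cameras differed by 2–7 mm on lid positions. Centring each lid in the gripper made neither matter.

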